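Set the stop of a luthier's thicknessing jig and load its feed rack

TASK

Slide the setting block under the jig's sprung stop so that its mark lies below the nose, let go of it, and with the driver (never with the fingers) turn the stop screw until the nose just drags on the block, pushed back about 1.5 mm. Then hang the driver back in its fork, put the setting block back upright, lengthwise in the middle of its cork pad, and lay every spruce blank flat on the sloped rack, one to a bay and running along the bay; leave the glue, the mug and the varnish alone.

Things in the scene. Friction and masses are not known exactly. Their poses are not given: they have to be found in the camera images.
- jig: Thicknessing jig, fixed: a plywood bed 230 (x) x 150 (y) x 20 mm high, origin at the centre of its underside, z up. At x = +95 mm stands a dark steel column 30 x 40 mm; from its top an arm 40 mm wide (underside 70 mm, top 90 mm above the table) reaches back over the bed to x = +25 mm and carries the vertical stop screw at x = +45 mm, y = 0. The -x end of the bed is open.
- bed_under_stop (a point): Point on the bed's top, straight below the stop screw; axes as the jig.
- nose_tip (a point): Centre of the flat underside of the stop's steel nose, 12 mm diameter. With nothing beneath, it stands 26 mm - 2.5 mm x (screw in rad) above the bed.
- screw (a joint): Angle of the stop screw, rad, 0 to 6.6; grows clockwise seen from above, and each rad lowers head and nose by 2.5 mm. Starts between 1.2 and 2.4. It stays where left; turning takes about 0.1 N m. At 4.0 the nose touches the 16 mm setting block, at 4.6 it is pushed back 1.5 mm by it.
- nose (a joint): How far the nose is pushed up into the screw against its spring, m, 0 (free) to 0.006; spring about 1 N per mm.
- screw_slot (a point): Centre of the floor of the slot in the brass screw head (40 mm diameter, above the arm); it turns and sinks with the screw. The slot runs along this frame's x, 24 mm long and open at both ends, 8 mm wide, 10 mm deep; z up. 118 mm above the table at screw = 0.
- driver: Flat-blade driver 106 mm long, z up along it from the blade's tip (origin). Blade 20 mm wide (x) and 4 mm thick (y, 2.5 mm in the lowest 5 mm), 16 mm high; a round shank; a steel collar 44 mm diameter from 50 to 56 mm; a flat wooden handle 40 mm (x) x 16 mm (y) from 56 to 106 mm, to be gripped across y. 180 g. It starts hanging upright in the fork stand.
- fork (a point): Dark wooden fork stand, fixed: two level prongs along x (70 mm long, from x = -27 to +43 mm; 20 mm wide, 10 mm thick, 30 mm apart), open at -x, closed by an upright board at x = +43 mm, level with their top. This point lies between the prongs, at the height of their top, 75 mm above the table: where the driver's axis belongs, its collar resting on both prongs (blade tip 50 mm below this point). Axes as the stand.
- block: Setting block: aluminium bar 150 (x) x 36 (y) x 16 mm high, origin at the centre of its underside, z up. A dark wooden grip 36 (x) x 18 (y) mm, from 16 to 56 mm high, stands on it at x = -55 mm; the other end (+x) goes under the stop, from the open end of the bed. 240 g, nearly all in the bar.
- block_mark (a point): Point on the block's top, x = +50 mm: belongs under the nose.
- pad: Cork pad 180 (x) x 80 (y) x 2 mm, fixed, origin at the centre of its underside. The block's home: the block lies along the pad's x, either way round.
- rack: Feed rack, fixed, origin at the centre of its underside. Its board, 150 x 180 mm, slopes 20 degrees: low at its -x end, rising towards +x; three bays side by side, parted by ribs 6 mm high and 6 mm wide, 56 mm apart; a lip 10 mm high across the low end, its inner face 69 mm from each bay's centre.
- bay0 (a point): Centre of the -y bay, on the sloped surface. x runs up the slope along the bay, y across it, z square out of the board. The clear width between ribs is 50 mm.
- bay1 (a point): Centre of the middle bay, on the sloped surface. x runs up the slope along the bay, y across it, z square out of the board. The clear width between ribs is 50 mm.
- bay2 (a point): Centre of the +y bay, on the sloped surface. x runs up the slope along the bay, y across it, z square out of the board. The clear width between ribs is 50 mm.
- blank0: Spruce blank, a plain bar 120 (x) x 22 (y) x 16 mm (z), origin at the centre of its underside; may be absent. It belongs in any free bay, a 22 mm face down. 50 g.
- blank1: Spruce blank, a plain bar 120 (x) x 22 (y) x 16 mm (z), origin at the centre of its underside; may be absent. It belongs in any free bay, a 22 mm face down. 50 g.
- blank2: Spruce blank, a plain bar 120 (x) x 22 (y) x 16 mm (z), origin at the centre of its underside; may be absent. It belongs in any free bay, a 22 mm face down. 50 g.
- blank0_mid (a point): Middle of blank0.
- blank1_mid (a point): Middle of blank1.
- blank2_mid (a point): Middle of blank2.
- glue: White glue bottle, 52 mm diameter, 130 mm high: leave alone.
- mug: White mug, 76 mm diameter, 85 mm high: leave alone.
- varnish: Amber jar, 56 mm diameter, 70 mm high: leave alone.

How it is judged:
By the outcome, as a careful person would: the job done as asked, in the order asked, and still so for the second after the job is handed in, with the robot touching nothing.
Of blank0, blank1, blank2 only 1 to 3 are there at a start; the rules pass over those that are not, and their reading is None.
At some moment in a run one of block, blank0, blank1, blank2 may be knocked a few centimetres aside while the robot is not near it.
It also fails if it takes over 210 s, if anything falls off the work surface, if the arm or the gripper's body presses on something with over 40 N, if the wrist force passes 120 N, or if a joint passes its speed limit or range.

ROBOT

A 7-joint arm with a two-finger parallel gripper is mounted at the origin on the work surface. World frame = base frame: x ahead of the robot, y to its left, z up, the work surface at z = 0. Lengths are in m, angles in rad, forces in N, time in s.
With the tool pointing down it reaches from about 0.4 to 0.875 m from the base axis. Payload 19.3 kg.
Tool frame: the origin (TCP) lies at the very end of the fingers, on their centre line; the grasp point (between the pads) lies bot.grasp_offset behind it (bot.grasp_offset is the distance from the TCP to the grasp point, in m); z points along the fingers, y is the direction in which the jaws open and shut (so a half turn about z gives the same grasp; the last joint's range is limited). The gripper opens to 85 mm and grips with 20 to 120 N. Pads are 22 mm wide; open, the fingers measure 114 mm over their backs; the gripper's body (76 mm by 85 mm) begins 54 mm behind the grasp point. The pads swing forward as they close: fully open they stand 13 mm farther back than shut.
Start: joints at [-1.211, 0.521, -0.036, 1.599, 0.021, 1.021, -0.113], TCP at [0.26, 0.568, 0.231] pointing down, gripper open.
Joint ranges: [-2.91, 2.91], [-0.3, 2.13], [-1.5, 1.42], [0.17, 2.43], [-1.26, 4.41], [0.16, 1.93], [-2.52, 2.52]. Speed limits (rad/s): [1.89, 1.89, 2.39, 2.39, 3.01, 3.01, 3.01].

INTERFACE

Orientations are given as [roll, pitch, yaw] about the fixed x, y, z axes, in that order (R = Rz(yaw) Ry(pitch) Rx(roll)).
In Python, from workcell import bot gives the robot as it stands. The module is installed in compiled form; this text tells all that it offers.
- The arm moves only by the shell command python3 -m handwheel 'ROWS' [OPENING] [FORCE]. ROWS is JSON, a list of rows, each a list of 6 numbers: the shift along the tool's x, y, z as a fraction of full scale, then the turn, a rotation vector about the tool's x, y, z as a fraction of full scale. In form: [[x, y, z, rx, ry, rz], ...]. A call has 1 to 8 rows; each row shifts and turns the commanded pose from where the row before left it, along the tool's axes as they then stand; what a row does not reach is not made up. Full scale, the value 1, is 0.025 m for a shift and 360 degrees for a turn. A row lasts 1/8 s, in which the tool goes at most 62.5 mm and 10.7 degrees, less where a joint would pass 70% of its speed; a pose out of reach is approached as far as the arm can. A call with a number of a shift or a turn outside -1 to 1 is refused whole. A call with a gripper value outside its range is refused whole. OPENING is the closure, from -1 (fully open) to 1 (shut), set as the call begins (- or left out, the last holds). The fingers move at their own pace and stop on an object; FORCE is the grip in N (left out, the last holds). Time passes only in rows, so rows that do not move let the fingers close. It gives the time, the measured TCP pose, the force and the opening at its end, in the units of the state.
- bot.observe(): the state, without advancing time (a new reading comes with each control period).
- bot.grab_frame(name): name is "side" or "top" or "wrist"; returns a dict with "pixels" (420x560x3 uint8, blue, green, red), "vertical_fov" (degrees; the focal length in pixels is half the picture's height over the tangent of half this angle, whatever the lens; pixels are square), "cx", "cy" (the principal point, pixels), "D" ([k1, k2, p1, p2, k3] as OpenCV has them; the pictures are not rectified), "R" (3x3) and "t" (3): a world point X has camera coordinates R X + t. Camera axes: x right, y down, z forward; pixel columns grow to the right and rows downward; lengths in m; the calibration is good to about 2 mm. A picture is of the moment at which its call begins. There is no depth.
- bot.job_done(): hands the job in, once; it reports no verdict.
Trained networks look in a picture, given as the dict that the camera call returned (one of the last four; its "shot" number tells which), for a name from the list of things; names that differ only in an ending like _2 or _b are one class to them, and where a whole thing is asked for, a point or a joint stands for the part that bears it (a point fixed in the world has none). Each returns a list of dicts, best first, with "score" (0 to 1); they miss things now and then, are a little off and sometimes report something else, mostly with a low value. They report only what shows in the picture. A call takes as long as a camera call.
- bot.trace(picture, thing): "region" (420x560 bool, what is visible of it) and "point" ([column, row] in pixels, amid what is visible of it).
The state is a dict: "clock": time; "qpos": joint angles; "qd": joint speeds; "joint_efforts": joint torques, N m; "position": TCP position; "tool_rot": TCP orientation; "force": force on the tool from outside, world axes, zero at the start; "moment": the same for the moment, N m; "grip_width": finger opening in m.
Only numpy, scipy, OpenCV 4.12 (cv2) and the standard library are available. Lean on these libraries where they do the work, as an engineer would, in place of code of your own. Each camera call takes 0.05 s, during which the arm holds its last target.

## Working session

There is one attempt and no reset: what is moved stays moved. The work goes in short steps, Python scripts to look and compute and a shell command to move; the robot and the scene stay as the last step left them, time stands still between calls to the robot, and variables do not carry over. Pictures are saved under pics/ and viewed, and the job is handed in when it is done.

```bash
mkdir -p pics; ls
python3 - <<'E'
from workcell import bot
import cv2
print(bot.observe(), bot.grasp_offset)
for n in ["side","top","wrist"]:
    f=bot.grab_frame(n); cv2.imwrite(f"pics/a_{n}.png",f["pixels"])
    print(n,f["vertical_fov"],f["cx"],f["cy"],f["D"],f["R"],f["t"],f["shot"])
E
```

```text
pics
{'clock': 0.0, 'qpos': array([-1.21121001,  0.52203098, -0.03635323,  1.59998286,  0.02119988,
        1.02108959, -0.11279369]), 'qd': array([-6.02019970e-04,  6.51875494e-05, -9.18132025e-04,  1.55914352e-03,
       -9.26891532e-04, -1.91605026e-03, -1.22022453e-03]), 'joint_efforts': array([-2.45997207e-04, -9.27107334e+01,  1.97979525e+00, -3.69951117e+01,
        1.78589911e-02,  7.79728463e-03,  1.52901979e-06]), 'position': array([0.26030596, 0.56785451, 0.23072387]), 'tool_rot': array([-3.14046874e+00,  6.65185935e-05,  2.71182459e+00]), 'force': array([ 0.33218584,  0.48617391, -0.76781491]), 'moment': array([-0.05712023, -0.01344288, -0.01619782]), 'grip_width': 0.08533104327609574} 0.0187
side 49.9698658085576 276.2640889649047 206.6119795774287 [-0.0947039  0.         0.         0.         0.       ] [[ 0.70332033 -0.71050588 -0.02284527]
 [-0.41166547 -0.38088145 -0.82792564]
 [ 0.57954469  0.59170154 -0.56037241]] [-0.46160706  0.32691138  0.80852109] 1
top 57.316852883789615 282.76893930822274 209.28025386341722 [-0.04499306  0.          0.          0.          0.        ] [[-0.01438046 -0.99987848 -0.00601813]
 [-0.97509124  0.01535577 -0.22127196]
 [ 0.22133749  0.00268623 -0.97519357]] [-0.01876761  0.63381694  1.18573008] 2
wrist 71.16962654200728 280.2144523210804 210.44844724214735 [-0.03571281  0.          0.          0.          0.        ] [[ 0.41667984  0.90905209 -0.00148543]
 [ 0.85890405 -0.39315733  0.32819377]
 [ 0.29776122 -0.13802757 -0.94460926]] [-0.62284453 -0.04286887  0.38177285] 3
```

View pics/a_top.png

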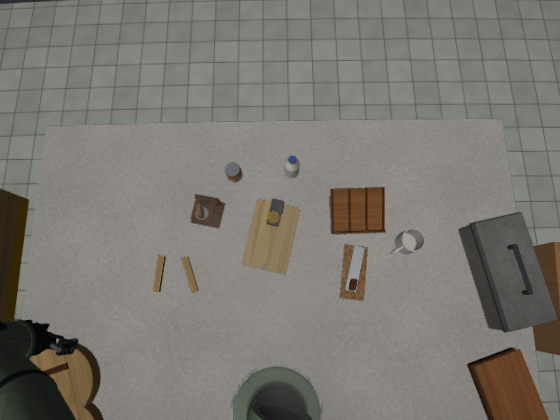

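View pics/a_side.png

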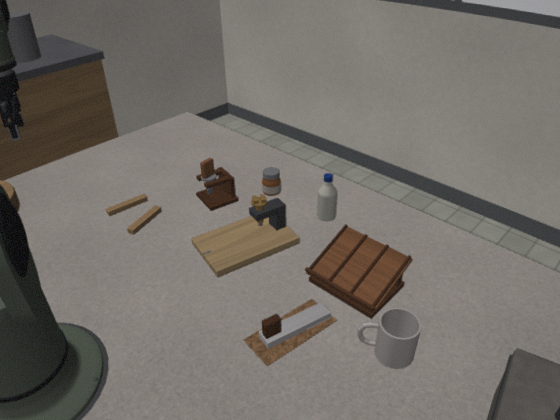

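View pics/a_wrist.png

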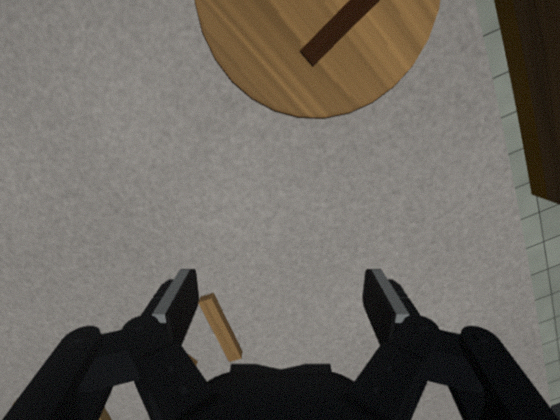

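```bash
cat > h.py <<'E'
from workcell import bot
import numpy as np, cv2
from scipy.optimize import minimize
from scipy.spatial.transform import Rotation as Ro
def K(f):
    fl=f["pixels"].shape[0]/2/np.tan(np.radians(f["vertical_fov"])/2)
    return np.array([[fl,0,f["cx"]],[0,fl,f["cy"]],[0,0,1.]])
def proj(f,P):
    P=np.asarray(P,float).reshape(-1,3)
    return cv2.projectPoints(P,cv2.Rodrigues(np.array(f["R"]))[0],np.array(f["t"],float),K(f),np.array(f["D"],float))[0].reshape(-1,2)
def back(f,px,z):
    p=cv2.undistortPoints(np.array(px,float).reshape(-1,1,2),K(f),np.array(f["D"],float)).reshape(-1,2)
    R=np.array(f["R"]);c=-R.T@f["t"]
    d=np.c_[p,np.ones(len(p))]@R
    return c+d*((z-c[2])/d[:,2])[:,None]
def box(x0,x1,y0,y1,z0,z1): return np.array([[x,y,z] for x in(x0,x1) for y in(y0,y1) for z in(z0,z1)])
def cyl(r,z0,z1,x=0,y=0):
    a=np.linspace(0,2*np.pi,24,endpoint=False)
    return np.array([[x+r*np.cos(t),y+r*np.sin(t),z] for t in a for z in(z0,z1)])
mm=1e-3
def rackparts():
    t=np.radians(20)
    return None
MODEL={
"jig":[box(-.115,.115,-.075,.075,0,.02),box(.08,.11,-.02,.02,.02,.09),box(.025,.11,-.02,.02,.07,.09)],
"block":[box(-.075,.075,-.018,.018,0,.016),box(-.073,-.037,-.009,.009,.016,.056)],
"pad":[box(-.09,.09,-.04,.04,0,.002)],
"blank":[box(-.06,.06,-.011,.011,0,.016)],
"blankside":[box(-.06,.06,-.008,.008,0,.022)],
"driver":[box(-.01,.01,-.002,.002,0,.016),cyl(.006,.016,.05),cyl(.022,.05,.056),box(-.02,.02,-.008,.008,.056,.106)],
"fork":[box(-.027,.043,-.035,-.015,-.01,0),box(-.027,.043,.015,.035,-.01,0)],
"head":[cyl(.02,-.0,.010)],
}
def pose(v,z=0,base=np.eye(3)):
    return Ro.from_euler('z',v[2]).as_matrix()@base,np.array([v[0],v[1],z])
def mask(f,parts,R,t,roi,s=3):
    x0,y0,x1,y1=roi
    m=np.zeros(((y1-y0)*s,(x1-x0)*s),np.uint8)
    for P in parts:
        q=(proj(f,P@R.T+t)+.5-[x0,y0])*s
        h=cv2.convexHull((q*16).astype(np.int32))
        cv2.fillConvexPoly(m,h,1,cv2.LINE_8,4)
    return m
def fit(obs,parts,v0,z=0,base=np.eye(3),yaws=None,fixyaw=False):
    """obs: list of (frame,region). returns (v,mean IoU)"""
    data=[]
    for f,r in obs:
        ys,xs=np.nonzero(r)
        roi=(max(xs.min()-25,0),max(ys.min()-25,0),min(xs.max()+25,560),min(ys.max()+25,420))
        g=r[roi[1]:roi[3],roi[0]:roi[2]].astype(np.uint8)
        data.append((f,roi,np.kron(g,np.ones((3,3),np.uint8))))
    def cost(v):
        c=0
        R,t=pose(v,z,base)
        for f,roi,g in data:
            m=mask(f,parts,R,t,roi)
            c+=1-(m&g).sum()/max((m|g).sum(),1)
        return c/len(data)
    best=None
    for y in (yaws if yaws is not None else [v0[2]]):
        s=np.array([[0,0,0],[.012,0,0],[0,.012,0],[0,0,.25]])
        r=minimize(cost,[v0[0],v0[1],y],method='Nelder-Mead',options=dict(initial_simplex=np.array([v0[0],v0[1],y])+s,xatol=2e-4,fatol=1e-4,maxiter=200))
        r=minimize(cost,r.x,method='Nelder-Mead',options=dict(initial_simplex=r.x+s*.3,xatol=1e-4,fatol=1e-4,maxiter=200))
        if best is None or r.fun<best[1]: best=(r.x,r.fun)
    return best[0],1-best[1]
def tr(f,n,k=0):
    r=bot.trace(f,n); return r
def st():
    o=bot.observe(); return o
def delta(target,yaw=None,o=None):
    """shift to target TCP (world) in tool axes, units of full scale; and yaw change (about tool z, deg)"""
    o=o or bot.observe()
    R=Ro.from_euler('xyz',o["tool_rot"]).as_matrix()
    d=R.T@(np.array(target)-o["position"])/.025
    return d
E
cat > l.py <<'E'
from h import *
import time
F={n:bot.grab_frame(n) for n in("top","side")}
for n in ["jig","fork","driver","block","pad","rack","screw","blank0","glue","mug","varnish"]:
    for c in F:
        r=bot.trace(F[c],n)
        print(n,c,[(round(a["score"],2),np.round(a["point"]),int(a["region"].sum()), np.round(back(F[c],a["point"],0.01)[0],3)) for a in r[:4]])
E
python3 l.py
```

```text
jig top [(0.83, array([270., 235.]), 3104, array([0.56 , 0.018, 0.01 ]))]
jig side [(0.57, array([250., 242.]), 4529, array([ 0.562, -0.003,  0.01 ]))]
fork top [(0.65, array([213., 211.]), 612, array([0.644, 0.213, 0.01 ])), (0.62, array([190., 276.]), 224, array([0.426, 0.283, 0.01 ]))]
fork side [(0.55, array([219., 193.]), 1030, array([0.655, 0.236, 0.01 ]))]
driver top [(0.52, array([202., 212.]), 139, array([0.642, 0.249, 0.01 ]))]
driver side [(0.63, array([143., 220.]), 360, array([0.425, 0.283, 0.01 ])), (0.56, array([207., 173.]), 332, array([0.703, 0.354, 0.01 ]))]
block top [(0.78, array([350., 268.]), 476, array([ 0.444, -0.25 ,  0.01 ]))]
block side [(0.74, array([289., 322.]), 1535, array([ 0.439, -0.252,  0.01 ]))]
pad top [(0.64, array([345., 279.]), 650, array([ 0.407, -0.23 ,  0.01 ]))]
pad side [(0.6, array([287., 341.]), 1452, array([ 0.401, -0.282,  0.01 ])), (0.35, array([269., 180.]), 487, array([0.805, 0.178, 0.01 ]))]
rack top [(0.55, array([360., 211.]), 2476, array([ 0.638, -0.292,  0.01 ]))]
rack side [(0.65, array([358., 274.]), 5748, array([ 0.65, -0.27
[... 538 characters left out ...]
., 165.]), 233, array([ 0.806, -0.056,  0.01 ]))]
glue side [(0.62, array([328., 199.]), 752, array([ 0.844, -0.019,  0.01 ])), (0.62, array([259., 200.]), 163, array([0.707, 0.119, 0.01 ])), (0.43, array([287., 339.]), 1405, array([ 0.404, -0.279,  0.01 ]))]
mug top [(0.63, array([408., 243.]), 622, array([ 0.525, -0.448,  0.01 ]))]
mug side [(0.6, array([397., 336.]), 2561, array([ 0.558, -0.431,  0.01 ]))]
varnish top [(0.7, array([235., 170.]), 281, array([0.791, 0.138, 0.01 ])), (0.54, array([409., 245.]), 645, array([ 0.518, -0.453,  0.01 ])), (0.17, array([346., 279.]), 806, array([ 0.407, -0.234,  0.01 ]))]
varnish side [(0.88, array([272., 180.]), 493, array([0.809, 0.171, 0.01 ]))]
```

```bash
cat > l2.py <<'E'
from h import *
F={n:bot.grab_frame(n) for n in("top","side")}
def g(n,i={}):
    return [(F[c],bot.trace(F[c],n)[i.get(c,0)]["region"]) for c in F]
def rep(n,o,parts,v0,z=0,yaws=None):
    v,q=fit(o,parts,v0,z,yaws=yaws); print(n,np.round(v,4),np.degrees(v[2]).round(1),round(q,3))
    for a in o:
        v,q=fit([a],parts,v,z); print("   single",np.round(v,4),np.degrees(v[2]).round(1),round(q,3))
Y=np.radians([-20,0,20])
rep("jig",g("jig"),MODEL["jig"],[.56,.01,0],yaws=[-.2])
rep("block",g("block"),MODEL["block"],[.44,-.25,0],.002,yaws=[-.1,])
rep("blanka",[(F["top"],bot.trace(F["top"],"blank0")[0]["region"]),(F["side"],bot.trace(F["side"],"blank0")[0]["region"])],MODEL["blank"],[.42,.285,.2],0,[-.2,.3])
rep("blankb",[(F["top"],bot.trace(F["top"],"blank0")[1]["region"]),(F["side"],bot.trace(F["side"],"blank0")[1]["region"])],MODEL["blank"],[.43,.38,-.1],0,[-.2,.3])
# pad: union with block
o=[(F[c],bot.trace(F[c],"pad")[0]["region"]|bot.trace(F[c],"block")[0]["region"]) for c in F]
rep("pad",o,MODEL["pad"]+[],[.44,-.25,-.1],0)
t=np.radians(20)
rep("rack",g("rack"),[box(-.075*np.cos(t),.075*np.cos(t),-.09,.09,0,.015)],[.64,-.29,0])
E
python3 l2.py
```

```text
jig [ 0.5564  0.0142 -0.2423] -13.9 0.966
   single [ 0.5557  0.0146 -0.2335] -13.4 0.977
   single [ 0.557   0.0141 -0.2392] -13.7 0.956
block [ 0.4435 -0.2634 -0.2415] -13.8 0.918
   single [ 0.4426 -0.2622 -0.2508] -14.4 0.929
   single [ 0.4434 -0.264  -0.2283] -13.1 0.925
blanka [ 0.42   0.285 -0.2  ] -11.5 0.0
   single [ 0.42   0.285 -0.2  ] -11.5 0.0
   single [ 0.42   0.285 -0.2  ] -11.5 0.0
blankb [ 0.43  0.38 -0.2 ] -11.5 0.0
   single [ 0.43  0.38 -0.2 ] -11.5 0.0
   single [ 0.43  0.38 -0.2 ] -11.5 0.0
pad [ 0.4333 -0.2609 -0.1338] -7.7 0.915
   single [ 0.4328 -0.2603 -0.1402] -8.0 0.945
   single [ 0.4337 -0.2615 -0.1237] -7.1 0.89
rack [ 0.6416 -0.2837 -0.0425] -2.4 0.444
   single [ 0.6416 -0.2837 -0.0425] -2.4 0.887
   single [ 0.6416 -0.2837 -0.0425] -2.4 0.0
```

```bash
python3 -m handwheel '[[-1,-0.75,0,0,0,-0.015],[-1,-0.75,0,0,0,-0.015],[-1,-0.75,0,0,0,0],[-1,-0.75,0,0,0,0],[-1,-0.75,0,0,0,0],[-1,-0.75,0,0,0,0],[-1,-0.75,0,0,0,0],[-1,-0.75,0,0,0,0]]' -1
python3 -m handwheel '[[-1,-0.75,0,0,0,0],[-1,-0.75,0,0,0,0],[-0.2,-1,0,0,0,0],[-0.2,-1,0,0,0,0],[-0.2,-1,0,0,0,0],[-0.2,-1,0,0,0,0],[-0.2,-1,0,0,0,0],[-0.2,-1,0,0,0,0]]'
python3 -m handwheel '[[-0.2,-1,0,0,0,0],[-0.2,-1,0,0,0,0],[-0.2,-1,0,0,0,0],[-0.2,-1,0,0,0,0],[-0.2,-1,0,0,0,0],[-0.2,-1,0,0,0,0],[-0.2,-1,0,0,0,0],[-0.2,-1,0,0,0,0]]'
```

```text
clock: 3.15
position: [0.4122, 0.3689, 0.2314]
tool_rot: [3.141, 0.0, 2.9]
force: [0.2, 0.2, 0.4]
grip_width: 0.0855
clock: 4.15
position: [0.4444, 0.1676, 0.2314]
tool_rot: [3.141, 0.0, 2.9]
force: [-0.2, 0.1, -0.6]
grip_width: 0.0852
clock: 5.15
position: [0.4355, -0.0361, 0.2315]
tool_rot: [3.141, 0.0, 2.9]
force: [0.1, 0.8, -0.2]
grip_width: 0.0857
```

```bash
python3 -m handwheel '[[0,-1,0,0,0,0],[0,-1,0,0,0,0],[0,-1,0,0,0,0],[0,-1,0,0,0,0],[0,-1,0,0,0,0],[0,-1,0,0,0,0],[0,-1,0,0,0,0],[0,-0.5,0,0,0,0]]'
cat > l3.py <<'E'
from h import *
f=bot.grab_frame("wrist"); cv2.imwrite("pics/b_wrist.png",f["pixels"])
for n in ["block","pad"]:
    r=bot.trace(f,n)
    print(n,[(round(a["score"],2),np.round(a["point"]),int(a["region"].sum())) for a in r])
    if n=="block":
        v,q=fit([(f,r[0]["region"])],MODEL["block"],[.4435,-.2634,-.241],.002); print(v,q)
        v,q=fit([(f,r[0]["region"])],MODEL["block"],[.4435,-.2634,-.241],.002); 
        g=v[:2]+Ro.from_euler('z',v[2]).as_matrix()[:2,0]*-.055
        print(g,delta([g[0],g[1],.231]),bot.observe()["tool_rot"][2]-np.pi-v[2])
E
python3 l3.py
```

```text
clock: 6.15
position: [0.3903, -0.2184, 0.2314]
tool_rot: [-3.141, 0.0, 2.899]
force: [0.4, -0.0, 0.6]
grip_width: 0.0856
block [(0.71, array([256., 224.]), 2986), (0.25, array([438., 400.]), 1141)]
[ 0.44167308 -0.26608611 -0.25472812] 0.9678653957250144
[ 0.38844783 -0.25222708] [-0.25164084 -1.34610406  0.01338054] 0.011913556865565111
pad [(0.87, array([243., 199.]), 4596)]
```

View pics/b_wrist.png

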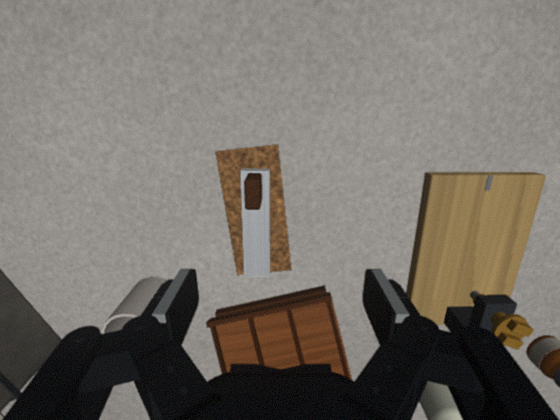

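```bash
python3 -m handwheel '[[-0.25,-1,0,0,0,0.002],[0,-0.35,1,0,0,0],[0,0,1,0,0,0],[0,0,1,0,0,0],[0,0,1,0,0,0],[0,0,1,0,0,0],[0,0,1,0,0,0],[0,0,1,0,0,0]]' -1
python3 -m handwheel '[[0,0,0.8,0,0,0],[0,0,0.5,0,0,0],[0,0,0,0,0,0]]'
```

```text
clock: 7.3
position: [0.3892, -0.2504, 0.0555]
tool_rot: [3.141, 0.0, 2.889]
force: [1.1, -0.2, 0.3]
grip_width: 0.0853
clock: 7.68
position: [0.3885, -0.251, 0.0234]
tool_rot: [3.141, -0.001, 2.888]
force: [0.1, 0.6, -0.2]
grip_width: 0.0857
```

```bash
python3 -m handwheel '[[0,0,0,0,0,0],[0,0,0,0,0,0],[0,0,0,0,0,0],[0,0,0,0,0,0],[0,0,0,0,0,0],[0,0,0,0,0,0]]' 1 80
python3 - <<'E'
from h import *
f=bot.grab_frame("wrist"); cv2.imwrite("pics/c_wrist.png",f["pixels"])
E
```

```text
clock: 8.43
position: [0.3887, -0.2517, 0.0242]
tool_rot: [-3.142, 0.0, 2.888]
force: [-1.1, 1.2, 9.4]
grip_width: 0.0172
```

View pics/c_wrist.png

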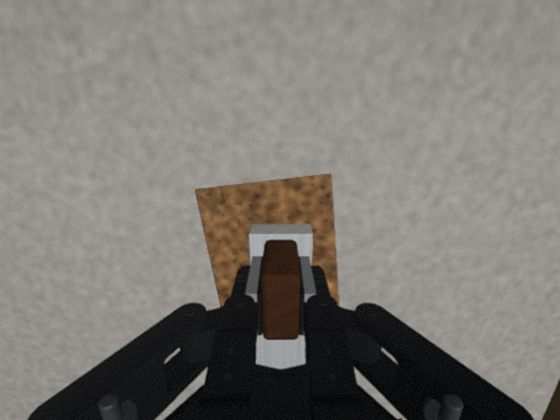

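```bash
python3 -m handwheel '[[0,0,-0.5,0,0,0],[0,0,-1,0,0,0],[0.5,0,-1,0,0,-0.0023],[0.5,0.5,-0.5,0,0,0],[0,1,0,0,0,0],[0,1,0,0,0,0],[0,1,0,0,0,0],[0,1,0,0,0,0]]'
python3 -m handwheel '[[0,1,0,0,0,0],[0,1,0,0,0,0],[0,1,0,0,0,0],[0,1,0,0,0,0],[0,1,0,0,0,0],[0,1,0,0,0,0],[0,1,0,0,0,0],[0,0.2,0,0,0,0]]'
python3 - <<'E'
from h import *
f=bot.grab_frame("wrist"); cv2.imwrite("pics/d_wrist.png",f["pixels"])
s=bot.grab_frame("side"); cv2.imwrite("pics/d_side.png",s["pixels"])
t=bot.grab_frame("top"); o=bot.observe(); print(o["position"],o["tool_rot"],o["force"])
r=bot.trace(f,"screw");print([(a["score"],a["point"],a["region"].sum()) for a in r])
r=bot.trace(t,"pad")[0]["region"]; r2=bot.trace(s,"pad")
print([(a["score"],a["point"]) for a in r2])
print("pad",fit([(t,r)],MODEL["pad"],[.433,-.261,-.13]),fit([(s,r2[0]["region"])],MODEL["pad"],[.433,-.261,-.13]))
E
```

```text
clock: 9.48
position: [0.391, -0.1354, 0.0994]
tool_rot: [3.141, 0.0, 2.902]
force: [0.0, 0.0, -2.5]
grip_width: 0.017
clock: 10.48
position: [0.4339, 0.0401, 0.0993]
tool_rot: [3.141, 0.0, 2.904]
force: [-0.4, -0.3, -2.3]
grip_width: 0.0169
[0.43347579 0.03827601 0.09908108] [-3.14145619e+00  2.13340590e-06  2.90211225e+00] [ 0.14620173 -0.42390238 -2.63980087]
[]
[(0.55, [287.9, 329.7])]
pad (array([ 0.43288332, -0.26092014, -0.14720265]), np.float64(0.9139039665970773)) (array([ 0.43128156, -0.26221671, -0.13924221]), np.float64(0.9592097123414784))
```

View pics/d_wrist.png

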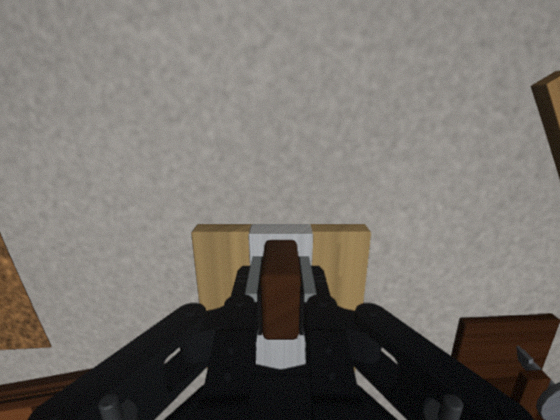

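View pics/d_side.png

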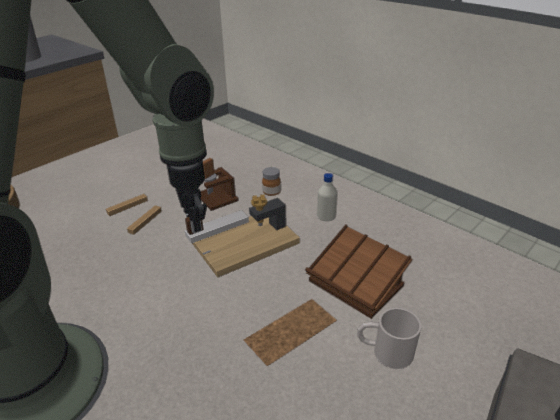

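Run:
```python
from h import *
f=bot.grab_frame("wrist"); o=bot.observe(); print(o["position"],o["tool_rot"])
P=back(f,[[193.5,226],[369.5,226]],.02); print(P,P.mean(0), np.linalg.norm(P[0]-P[1]))
R=np.array(f["R"]); print(-R.T@f["t"])
print(proj(f,[o["position"], o["position"]+[0,0,.0187]]))
t=bot.grab_frame("top"); s=bot.grab_frame("side")
cv2.imwrite("pics/e_top.png",cv2.resize(t["pixels"][150:300,180:400],None,fx=3,fy=3,interpolation=cv2.INTER_CUBIC))
for n,c in(("top",t),("side",s)):
    R_,tt=pose([.5564,.0142,-.2395]); 
    im=c["pixels"].copy()
    im=cv2.resize(im,None,fx=3,fy=3,interpolation=cv2.INTER_CUBIC)
    for P in MODEL["jig"][:1]:
        q=((proj(c,P@R_.T+tt)+.5)*3).astype(int)
        for a in q: cv2.circle(im,tuple(map(int,a)),2,(0,0,255),-1)
    m=q.mean(0).astype(int); cv2.imwrite(f"pics/e_{n}.png",im[m[1]-250:m[1]+250,m[0]-300:m[0]+300])
```

```text
[0.43353933 0.03796205 0.09890676] [-3.14146035e+00 -5.35286866e-05  2.90104225e+00]
[[ 0.42152139 -0.03380952  0.02      ]
 [ 0.45580675  0.10605933  0.02      ]] [0.43866407 0.0361249  0.02      ] 0.1440096582817253
[0.35051872 0.0567908  0.24192684]
[[283.03454249 270.65327138]
 [283.3540344  290.24414214]]
```

View pics/e_top.png

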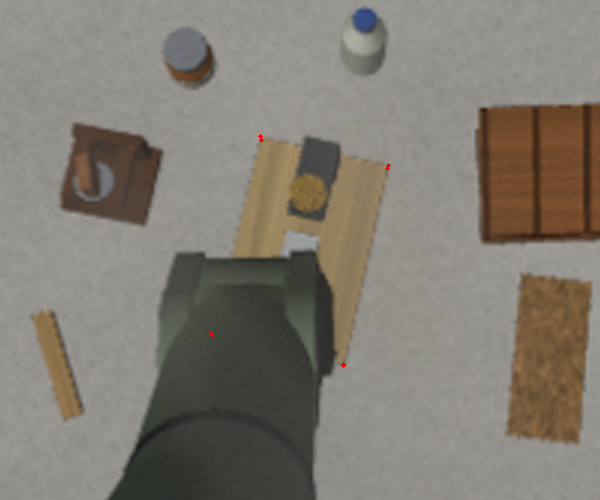

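View pics/e_side.png

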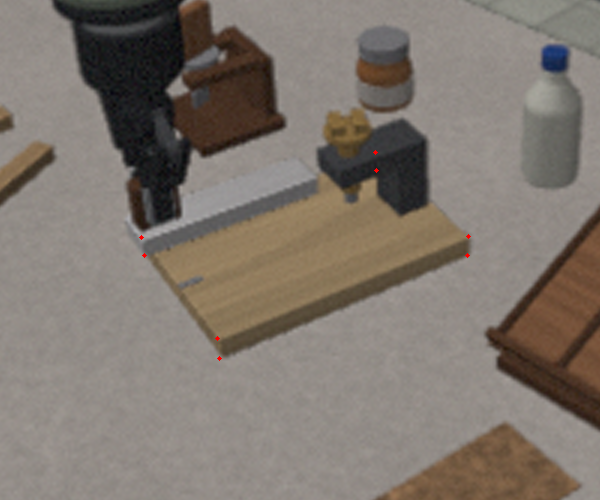

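Run:
```python
from h import *
f=bot.grab_frame("wrist"); 
cv2.imwrite("pics/f_wrist.png",cv2.resize(f["pixels"][205:345,180:385],None,fx=3.8,fy=3.8,interpolation=cv2.INTER_CUBIC))
```

```text
(no output)
```

View pics/f_wrist.png

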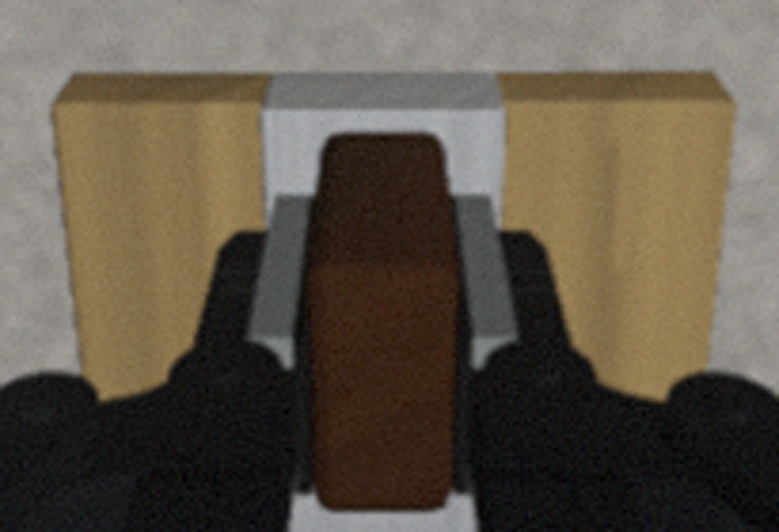

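```bash
python3 -m handwheel '[[0,0.14,1,0,0,0],[0,0,0.8,0,0,0],[0,0,0.3,0,0,0],[0,0,0,0,0,0]]'
python3 -m handwheel '[[0,0,0.08,0,0,0],[0,0,0,0,0,0]]'
```

```text
clock: 11.48
position: [0.4344, 0.0418, 0.0462]
tool_rot: [-3.141, -0.001, 2.902]
force: [-0.4, 0.9, -2.6]
grip_width: 0.0168
clock: 11.72
position: [0.4347, 0.0421, 0.0447]
tool_rot: [3.141, 0.001, 2.902]
force: [-1.1, -0.5, -2.4]
grip_width: 0.0172
```

```bash
python3 -m handwheel '[[0,0,0.08,0,0,0],[0,0,0,0,0,0]]'
python3 -m handwheel '[[0,0,0.04,0,0,0],[0,0,0,0,0,0]]'
python3 - <<'E'
from h import *
s=bot.grab_frame("side")
cv2.imwrite("pics/g_side.png",cv2.resize(s["pixels"][170:290,170:310],None,fx=4.5,fy=4.5,interpolation=cv2.INTER_CUBIC))
E
```

```text
clock: 11.98
position: [0.4346, 0.0421, 0.0423]
tool_rot: [3.141, 0.0, 2.902]
force: [-0.4, -0.1, -2.5]
grip_width: 0.0168
clock: 12.22
position: [0.4346, 0.0422, 0.0421]
tool_rot: [3.141, 0.0, 2.902]
force: [-6.9, 0.5, 27.3]
grip_width: 0.0168
```

View pics/g_side.png

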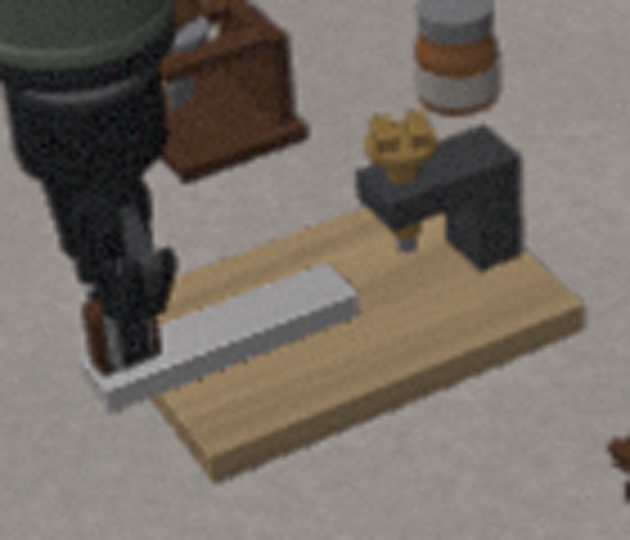

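```bash
python3 -m handwheel '[[0,0,-0.03,0,0,0]]'
python3 - <<'E'
from h import *
s=bot.grab_frame("side"); o=bot.observe(); print(o["position"],o["force"])
u=lambda x,y:[170+x/4.5-.4,170+y/4.5-.4]
T=back(s,[u(355,293),u(330,267)],.036); B=back(s,[u(215,463),u(583,312)],.02)
R=Ro.from_euler('z',-.2395).as_matrix()
J=lambda P:(P-[.5564,.0142,0])@R
print(J(T),J(B))
print("tool",J(o["position"]))
E
```

```text
clock: 12.4
position: [0.4347, 0.0421, 0.0424]
tool_rot: [3.141, 0.0, 2.902]
force: [-0.0, -0.3, -2.4]
grip_width: 0.0171
[0.43463834 0.04208526 0.04228817] [-0.56988525 -0.01064687 -1.04573331]
[[ 0.0045546  -0.01702485  0.036     ]
 [ 0.00424458  0.01146583  0.036     ]] [[-0.11335358 -0.0830364   0.02      ]
 [ 0.1108626  -0.08242506  0.02      ]]
tool [-0.12490104 -0.0017946   0.04228817]
```

```bash
cat > ov.py <<'E'
from h import *
def edges(im,f,P,R,t,x0,y0,s,col):
    q=((proj(f,P@R.T+t)+.5-[x0,y0])*s)
    n=len(q)
    for i in range(8):
        for b in(1,2,4):
            j=i^b
            if j>i: cv2.line(im,tuple(int(v) for v in q[i]*16),tuple(int(v) for v in q[j]*16),col,1,cv2.LINE_AA,4)
def overlay(f,items,roi,s,name):
    x0,y0,x1,y1=roi
    im=cv2.resize(f["pixels"][y0:y1,x0:x1],None,fx=s,fy=s,interpolation=cv2.INTER_CUBIC)
    for parts,v,z,col in items:
        R,t=pose(v,z)
        for P in parts:
            if len(P)==8: edges(im,f,P,R,t,x0,y0,s,col)
    cv2.imwrite(name,im)
E
python3 - <<'E'
from ov import *
s=bot.grab_frame("side")
J=[.5564,.0142,-.2395]
R=Ro.from_euler('z',J[2]).as_matrix()
b=R@[-.07,0,0]+[J[0],J[1],0]
overlay(s,[(MODEL["jig"],J,0,(0,0,255)),(MODEL["block"],[b[0],b[1],J[2]],.02,(0,255,0))],(170,170,310,290),5,"pics/h_side.png")
E
```

```text
(no output)
```

View pics/h_side.png

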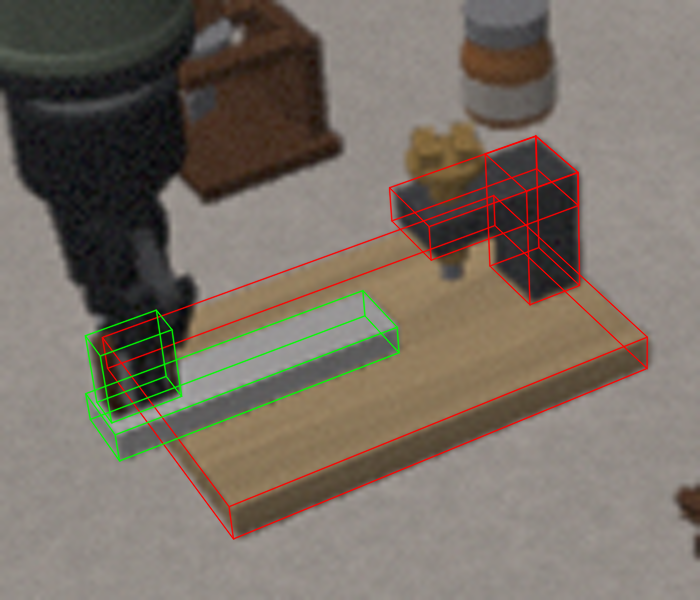

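```bash
python3 -m handwheel '[[-0.4,0,0,0,0,0],[-0.5,0,0,0,0,0],[-0.5,0,0,0,0,0],[-0.5,0,0,0,0,0],[-0.4,0,0,0,0,0],[-0.3,0,0,0,0,0],[0,0,0,0,0,0]]'
python3 - <<'E'
from ov import *
s=bot.grab_frame("side")
J=[.5564,.0142,-.2395]
R=Ro.from_euler('z',J[2]).as_matrix()
b=R@[-.005,0,0]+[J[0],J[1],0]
overlay(s,[(MODEL["block"],[b[0],b[1],J[2]],.02,(0,255,0))],(170,170,310,290),5,"pics/i_side.png")
o=bot.observe();print((o["position"]-[.5564,.0142,0])@R)
E
```

```text
clock: 13.38
position: [0.4982, 0.0265, 0.0422]
tool_rot: [3.142, 0.0, 2.902]
force: [1.1, -0.9, 5.8]
grip_width: 0.0169
[-0.05945386 -0.00189615  0.04219381]
```

View pics/i_side.png

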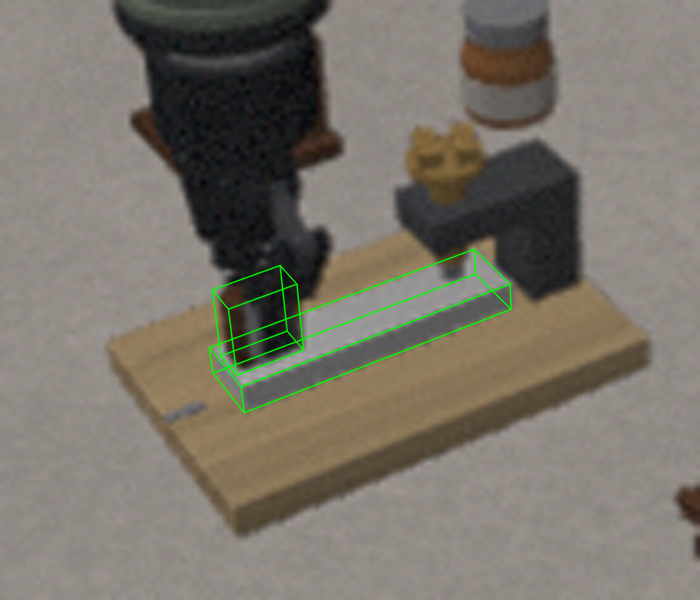

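```bash
python3 -m handwheel '[[0,0,0,0,0,0],[0,0,0,0,0,0],[0,0,0,0,0,0],[0,0,-0.4,0,0,0],[0,0,-1,0,0,0],[0,0,-1,0,0,0],[0,0,-1,0,0,0],[0,0,-1,0,0,0]]' -1
python3 -m handwheel '[[0.2,0,-1,0,0,0],[0.3,0.3,-1,0,0,0],[0.3,0.3,-1,0,0,0],[0,0,-1,0,0,0],[0,0,0,0,0,0]]' -1
cat > l4.py <<'E'
from ov import *
f=bot.grab_frame("wrist");t=bot.grab_frame("top");s=bot.grab_frame("side")
cv2.imwrite("pics/j_wrist.png",f["pixels"])
for n,c in(("w",f),("t",t),("s",s)):
  for k in("block","screw","driver","fork"):
    r=bot.trace(c,k); print(n,k,[(round(a["score"],2),np.round(a["point"]),int(a["region"].sum())) for a in r])
    if k=="block" and r:
        v,q=fit([(c,r[0]["region"])],MODEL["block"],[.5515,.0154,-.2395],.02)
        R=Ro.from_euler('z',-.2395).as_matrix(); m=np.array([v[0],v[1],0])+Ro.from_euler('z',v[2]).apply([.05,0,0])
        print(v,q,"mark in jig",(m-[.5564,.0142,0])@R)
    if k=="jig" and r: print(fit([(c,r[0]["region"])],MODEL["jig"],[.5564,.0142,-.2395]))
E
python3 l4.py
```

```text
clock: 14.42
position: [0.4976, 0.0266, 0.1535]
tool_rot: [3.141, 0.0, 2.902]
force: [-0.5, -0.9, -1.2]
grip_width: 0.0855
clock: 15.05
position: [0.4823, 0.0461, 0.2541]
tool_rot: [3.14, 0.003, 2.902]
force: [-0.0, -1.1, 0.2]
grip_width: 0.0856
w block [(0.88, array([269., 222.]), 2490)]
[ 0.55151903  0.0123091  -0.23590268] 0.8399085191538022 mark in jig [ 0.04570658 -0.00281491  0.        ]
w screw [(0.56, array([270., 305.]), 847)]
w driver [(0.88, array([466., 270.]), 1689)]
w fork [(0.83, array([425., 249.]), 4819), (0.54, array([268., 221.]), 2406)]
t block []
t screw []
t driver [(0.53, array([201., 212.]), 170)]
t fork [(0.89, array([202., 201.]), 287)]
s block [(0.75, array([234., 235.]), 876), (0.54, array([358., 266.]), 4979)]
[ 0.55411643  0.01473275 -0.2208018 ] 0.8461290668957372 mark in jig [0.0476465 0.0009107 0.       ]
s screw [(0.61, array([259., 202.]), 176)]
s driver [(0.79, array([207., 173.]), 264), (0.73, array([232., 233.]), 1008)]
s fork [(0.86, array([220., 191.]), 1023)]
```

View pics/j_wrist.png

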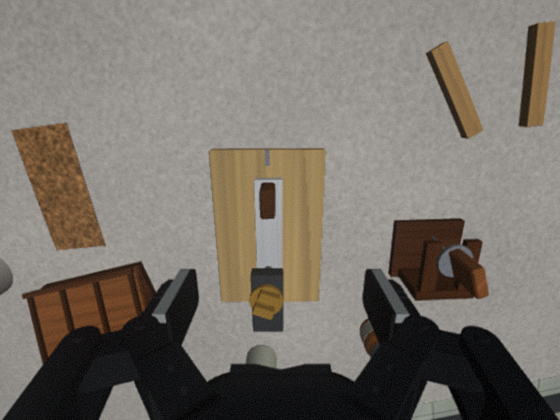

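Run:
```python
from ov import *
f=bot.grab_frame("wrist")
A=cv2.resize(f["pixels"][265:340,230:305],None,fx=7,fy=7,interpolation=cv2.INTER_CUBIC)
B=cv2.resize(f["pixels"][210:310,380:500],None,fx=5.25,fy=5.25,interpolation=cv2.INTER_CUBIC)[:525]
cv2.imwrite("pics/k1.png",A); cv2.imwrite("pics/k2.png",B)
```

```text
(no output)
```

View pics/k1.png

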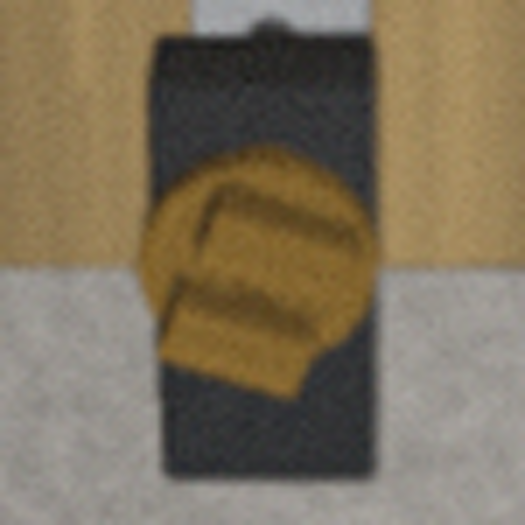

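View pics/k2.png

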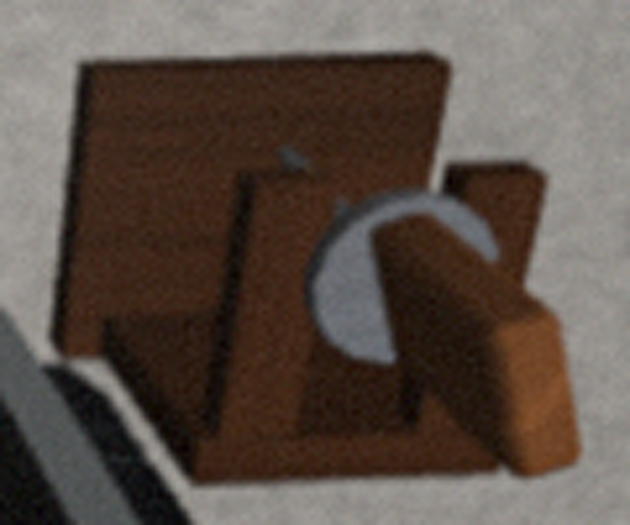

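```bash
cat > l5.py <<'E'
from ov import *
f=bot.grab_frame("wrist");t=bot.grab_frame("top");s=bot.grab_frame("side")
print(bot.observe()["qpos"],bot.observe()["position"])
M=MODEL["driver"][2:]
obs=[]
for c in(f,t,s):
    r=bot.trace(c,"driver"); print([(round(a["score"],2),np.round(a["point"]),int(a["region"].sum())) for a in r]); 
    for a in r:
        p=back(c,a["point"],.1)[0]
        if np.hypot(*(p[:2]-[.65,.23]))<.05: obs.append((c,a["region"])); print(p);break
for ob in [obs]+[[o] for o in obs]:
    for y in(0.,.8,1.57,2.4):
        v,q=fit(ob,M,[.65,.23,y],.025); print(np.round(v,4),round(q,3))
E
python3 l5.py
```

```text
[-0.4694096   0.28126414  0.3108777   1.94868932 -0.10633155  0.92714859
  1.22529574] [0.4817928  0.04596689 0.2520656 ]
[(0.55, array([468., 270.]), 1665), (0.44, array([264., 355.]), 457)]
[0.62210554 0.2352431  0.1       ]
[(0.35, array([355., 210.]), 2470)]
[(0.49, array([206., 172.]), 239), (0.47, array([232., 232.]), 922)]
[0.61294012 0.22585219 0.1       ]
[0.6217 0.2326 0.2739] 0.777
[0.6223 0.2339 1.5173] 0.677
[0.6218 0.2325 3.4167] 0.777
[0.6216 0.2325 3.4238] 0.778
[0.6219 0.2325 0.2729] 0.912
[0.6233 0.2336 0.9393] 0.792
[0.6229 0.2337 2.2879] 0.743
[0.6218 0.2324 3.4207] 0.912
[0.6245 0.2383 0.374 ] 0.666
[0.6164 0.2272 1.5751] 0.645
[0.6241 0.2382 1.5382] 0.665
[0.6249 0.2368 2.5307] 0.633
```

```bash
python3 -m handwheel '[[0,0,0,0,0,-0.0275],[0,0,0,0,0,-0.0275],[0,0,0,0,0,-0.0267],[-1,0.8,0,0,0,0],[-1,0.8,0,0,0,0],[-1,0.8,0,0,0,0],[-1,0.8,0,0,0,0],[-0.8,0.6,0,0,0,0]]'
python3 -m handwheel '[[-0.4,0.8,0,0,0,0],[0,0,0,0,0,0]]'
cat > l6.py <<'E'
from ov import *
f=bot.grab_frame("wrist")
cv2.imwrite("pics/l_wrist.png",f["pixels"])
o=bot.observe();print(o["position"],np.degrees(o["tool_rot"][2]),o["qpos"])
for a in bot.trace(f,"driver"):
    print(a["score"],a["point"],a["region"].sum())
    v,q=fit([(f,a["region"])],MODEL["driver"][2:],[.622,.2325,.274],.025); print(v,np.degrees(v[2]),q,delta([v[0],v[1],.092]))
E
python3 l6.py
```

```text
clock: 17.15
position: [0.5721, 0.1711, 0.2518]
tool_rot: [3.141, -0.0, -2.867]
force: [-0.0, -0.4, 0.5]
grip_width: 0.0855
clock: 17.4
position: [0.5753, 0.1937, 0.2516]
tool_rot: [3.141, -0.001, -2.866]
force: [0.3, -1.0, 0.5]
grip_width: 0.0852
[0.57534254 0.19237228 0.25182148] -164.25246703279583 [-0.5393736   0.47745351  0.17205139  1.63498211 -0.09150361  1.03758638
  1.50604815]
0.93 [304.1, 242.2] 1453
[0.62177603 0.23272969 0.16633563] 9.530329704113692 0.9434569526735426 [-2.23073143  1.08487828  6.39980514]
```

View pics/l_wrist.png

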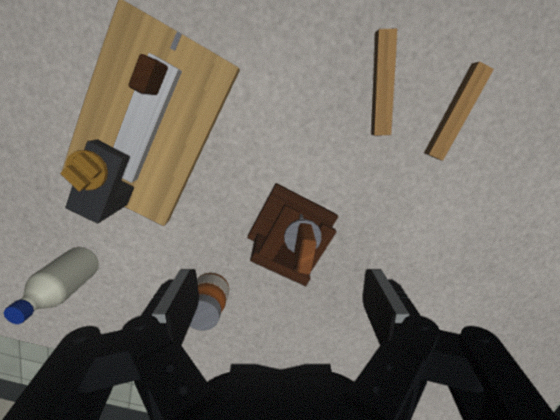

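```bash
python3 -m handwheel '[[-1,0.5,0.5,0,0,0],[-0.6,0.5,0.5,0,0,0],[0,0,0,0,0,0]]'
python3 - <<'E'
from ov import *
f=bot.grab_frame("wrist")
a=bot.trace(f,"driver")[0]
v,q=fit([(f,a["region"])],MODEL["driver"][2:],[.622,.2325,.2],.025); print(v,np.degrees(v[2]),q,delta([v[0],v[1],.092]))
p=a["point"];x,y=int(p[0]),int(p[1]); roi=(max(x-60,0),max(y-60,0),x+60,y+60)
overlay(f,[(MODEL["driver"][3:],v,.025,(0,255,0))],roi,5,"pics/m_wrist.png")
overlay(f,[],roi,5,"pics/m2_wrist.png")
import pickle; pickle.dump((f,roi),open("f.pkl","wb"))
E
```

```text
clock: 17.88
position: [0.6072, 0.2268, 0.226]
tool_rot: [-3.141, -0.002, -2.867]
force: [-1.3, -0.4, 0.1]
grip_width: 0.0856
[0.62248484 0.23293796 0.15973882] 9.152360238354916 0.9182079480129968 [-0.66084238  0.12006824  5.41196216]
```

View pics/m_wrist.png

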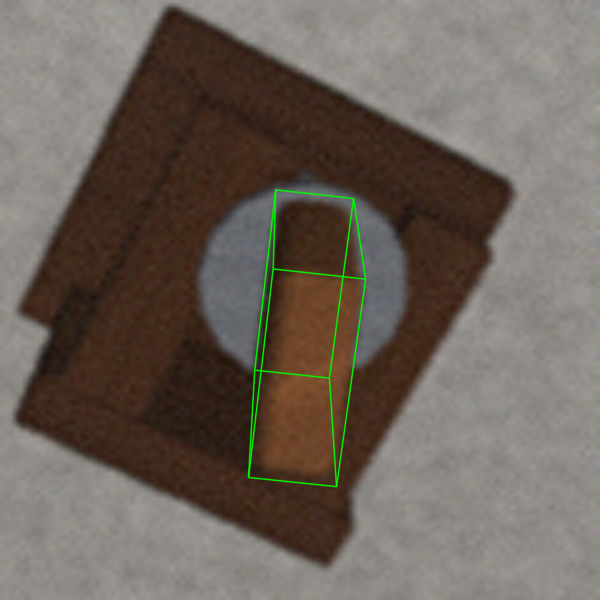

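View pics/m2_wrist.png

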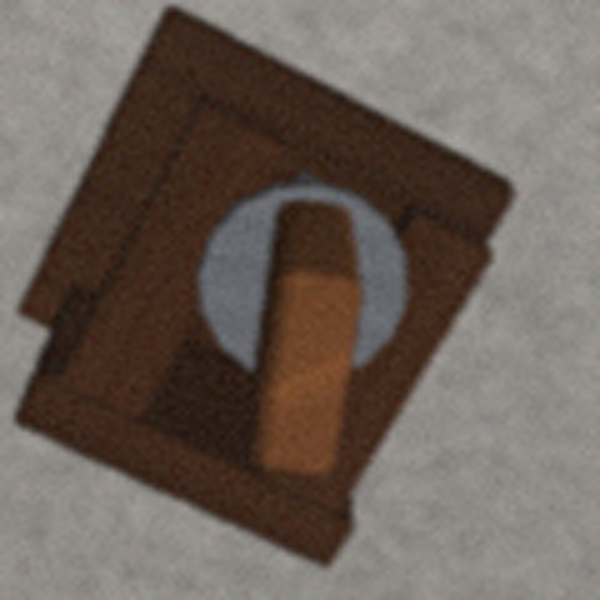

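```bash
python3 -m handwheel '[[-0.66,0.12,0,0,0,0.018],[0,0,1,0,0,0],[0,0,1,0,0,0],[0,0,1,0,0,0],[0,0,1,0,0,0],[0,0,1,0,0,0],[0,0,0.35,0,0,0],[0,0,0,0,0,0]]' -1
python3 - <<'E'
from ov import *
f=bot.grab_frame("wrist"); cv2.imwrite("pics/n_wrist.png",f["pixels"])
E
```

```text
clock: 18.98
position: [0.6227, 0.2336, 0.0938]
tool_rot: [-3.141, 0.0, -2.981]
force: [0.5, 0.5, 0.2]
grip_width: 0.0855
```

View pics/n_wrist.png

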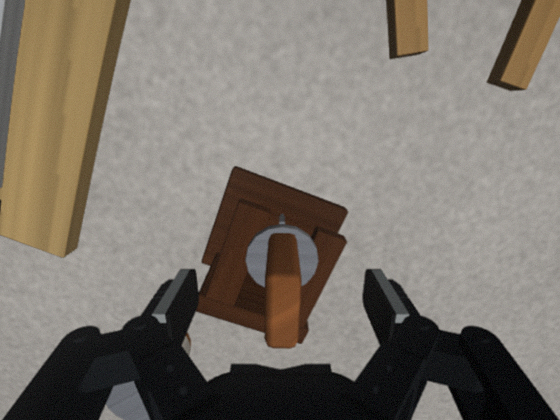

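```bash
python3 -m handwheel '[[0,0,0,0,0,0],[0,0,0,0,0,0],[0,0,0,0,0,0],[0,0,0,0,0,0],[0,0,0,0,0,0],[0,0,0,0,0,0]]' 1 80
python3 - <<'E'
from ov import *
f=bot.grab_frame("wrist"); cv2.imwrite("pics/o_wrist.png",f["pixels"])
print(bot.observe()["position"])
E
```

```text
clock: 19.77
position: [0.6227, 0.2341, 0.0936]
tool_rot: [3.142, 0.0, -2.981]
force: [-1.0, -0.3, 5.3]
grip_width: 0.0149
[0.62277344 0.23410616 0.09356992]
```

View pics/o_wrist.png

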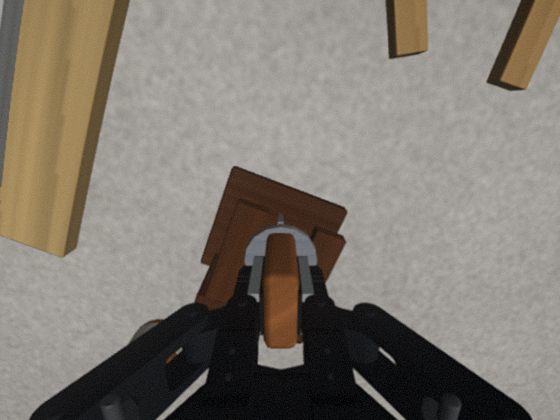

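```bash
python3 -m handwheel '[[0,0,-1,0,0,0],[0,0,-1,0,0,0],[0,0,-1,0,0,0],[0,0,-1,0,0,0],[0,0,-1,0,0,-0.0297],[0,0,-0.25,0,0,-0.0297],[0,0,0,0,0,-0.0297],[0,0,0,0,0,-0.0297]]'
python3 -m handwheel '[[0.9,-0.8,0,0,0,0],[1,-0.9,0,0,0,0],[1,-0.9,0,0,0,0],[1,-0.9,0,0,0,0],[1,-0.9,0,0,0,0],[0.5,-0.5,0,0,0,0],[0,0,0,0,0,0]]'
python3 - <<'E'
from ov import *
f=bot.grab_frame("wrist"); cv2.imwrite("pics/p_wrist.png",f["pixels"])
o=bot.observe();print(o["position"],np.degrees(o["tool_rot"][2]),o["qpos"])
r=bot.trace(f,"screw"); print([(a["score"],a["point"],a["region"].sum()) for a in r])
E
```

```text
clock: 20.82
position: [0.6225, 0.234, 0.2243]
tool_rot: [3.141, -0.0, -2.228]
force: [0.2, -1.0, -2.0]
grip_width: 0.0151
clock: 21.7
position: [0.6361, 0.0513, 0.2244]
tool_rot: [3.142, -0.0, -2.236]
force: [0.4, 0.8, -1.9]
grip_width: 0.0151
[0.63597783 0.05284346 0.22438614] -128.02094683906557 [-0.18806502  0.54989904  0.01905055  1.57142549 -0.01227522  1.02059339
  2.31260019]
[(0.85, [278.3, 134.8], np.int64(1738)), (0.6, [507.3, 220.8], np.int64(2183))]
```

View pics/p_wrist.png

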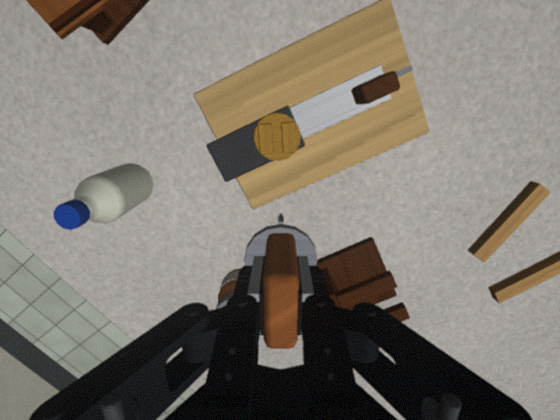

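Run:
```python
from ov import *
f=bot.grab_frame("wrist")
import pickle; pickle.dump(f,open("f2.pkl","wb"))
x0,y0,s=240,98,7
im=cv2.resize(f["pixels"][y0:y0+78,x0:x0+78],None,fx=s,fy=s,interpolation=cv2.INTER_CUBIC)
cv2.imwrite("pics/q1.png",im)
r=bot.trace(f,"screw")[0]["region"]
J=np.array([.5564,.0142,0]);R=Ro.from_euler('z',-.2395).as_matrix()
c=J+R@[.045,0,0]
for th in (1.87,):
    z=.118-.0025*th
    v,q=fit([(f,r)],[cyl(.02,0,.01)],[c[0],c[1],0],z); print("head fit",v,q)
    c2=[v[0],v[1],-.2395-th]
    Rr,t=pose(c2,z)
    edges(im,f,box(-.012,.012,-.004,.004,0,.01),Rr,t,x0,y0,s,(0,255,0))
    q=((proj(f,cyl(.02,.01,.01)@Rr.T+t)+.5-[x0,y0])*s).astype(int)
    for a in q: cv2.circle(im,tuple(map(int,a)),1,(0,0,255),-1)
cv2.imwrite("pics/q2.png",im)
rj=bot.trace(f,"jig")[0]["region"]; print(fit([(f,rj)],MODEL["jig"],[.5564,.0142,-.2395]))
```

```text
head fit [ 0.59865839 -0.00144131  0.11528774] 0.9023921280325736
(array([ 0.55545983,  0.00926479, -0.23566852]), np.float64(0.850478436786899))
```

View pics/q1.png

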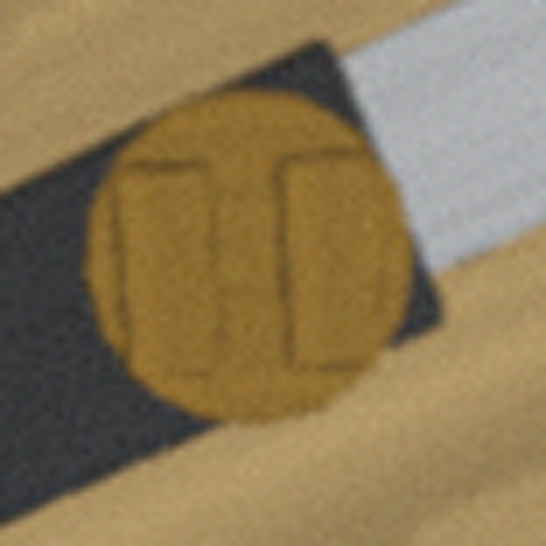

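View pics/q2.png

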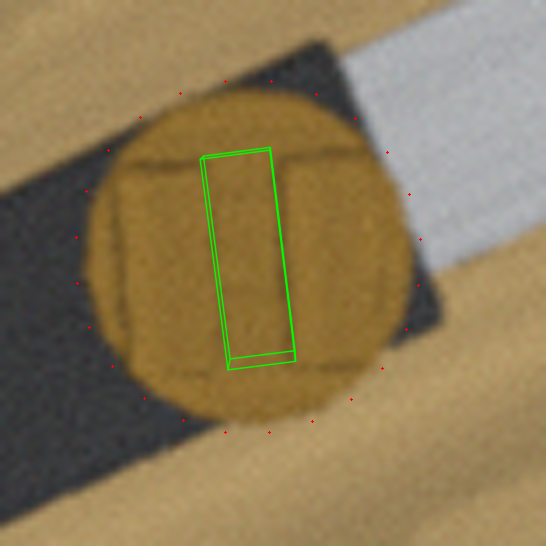

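Run:
```python
from ov import *
f=bot.grab_frame("wrist"); o=bot.observe()
p=o["position"]; yaw=o["tool_rot"][2]
T=Ro.from_euler('z',yaw).as_matrix()
for a in bot.trace(f,"driver")[:2]:
    print(a["score"],a["point"],a["region"].sum())
    if abs(a["point"][0]-281)>30: continue
    # collar+handle only; occluded by fingers => compare visually
x0,y0,s=220,190,4.5
im=cv2.resize(f["pixels"][y0:y0+170,x0:x0+125],None,fx=s,fy=s,interpolation=cv2.INTER_CUBIC)
Rr,t=pose([p[0],p[1],yaw],p[2]-.0686)
for P,c in ((MODEL["driver"][2],(0,0,255)),):
    q=((proj(f,P@Rr.T+t)+.5-[x0,y0])*s).astype(int)
    for a in q: cv2.circle(im,tuple(map(int,a)),1,c,-1)
edges(im,f,MODEL["driver"][3],Rr,t,x0,y0,s,(0,255,0))
edges(im,f,MODEL["driver"][0],Rr,t,x0,y0,s,(255,255,0))
cv2.imwrite("pics/r.png",im)
r=bot.trace(f,"screw")[0]["region"]
for z0,z1 in((-.012,0),(-.006,0),(0,.0005)):
    print(fit([(f,r)],[cyl(.02,z0,z1)],[.6,0,0],.1131))
```

```text
0.76 [281.6, 273.8] 5142
0.75 [506.3, 219.7] 2167
(array([ 0.59936179, -0.00078575,  0.07107572]), np.float64(0.9374961625836556))
(array([ 0.59936912, -0.00077634,  0.09209177]), np.float64(0.9377840560127748))
(array([ 0.59935945, -0.00075415,  0.15138991]), np.float64(0.9342185778974422))
```

View pics/r.png

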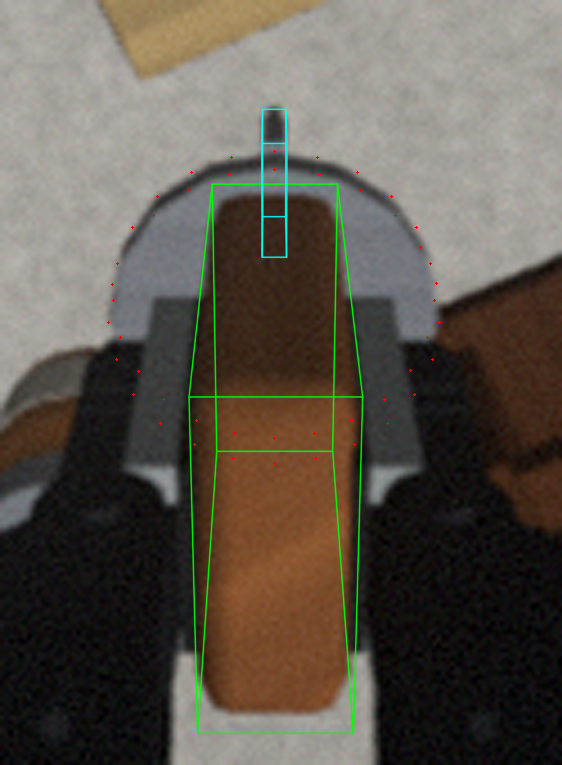

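```bash
python3 -m handwheel '[[0.85,-0.05,0,0,0,0],[0.85,-0.05,0.2,0,0,0],[0.85,-0.04,0.45,0,0,0],[0,0,0.45,0,0,0],[0,0,0,0,0,0]]'
python3 - <<'E'
from ov import *
f=bot.grab_frame("wrist"); s=bot.grab_frame("side");t=bot.grab_frame("top")
o=bot.observe();print(o["position"],np.degrees(o["tool_rot"][2]))
cv2.imwrite("pics/s_w.png",cv2.resize(f["pixels"][160:310,205:355],None,fx=4,fy=4,interpolation=cv2.INTER_CUBIC))
cv2.imwrite("pics/s_s.png",cv2.resize(s["pixels"][130:250,200:320],None,fx=5,fy=5,interpolation=cv2.INTER_CUBIC))
E
```

```text
clock: 22.72
position: [0.5994, 0.0006, 0.1964]
tool_rot: [3.141, -0.0, -2.234]
force: [-0.7, 0.3, -2.6]
grip_width: 0.0154
[0.59994802 0.00063003 0.19733501] -127.97293045967149
```

View pics/s_w.png

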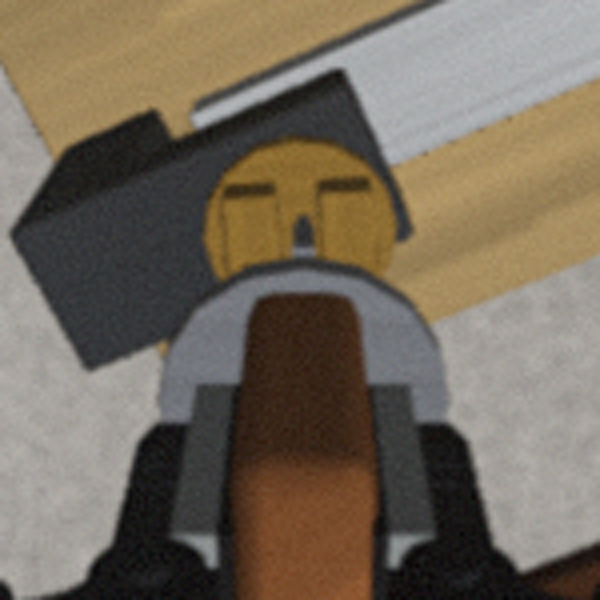

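View pics/s_s.png

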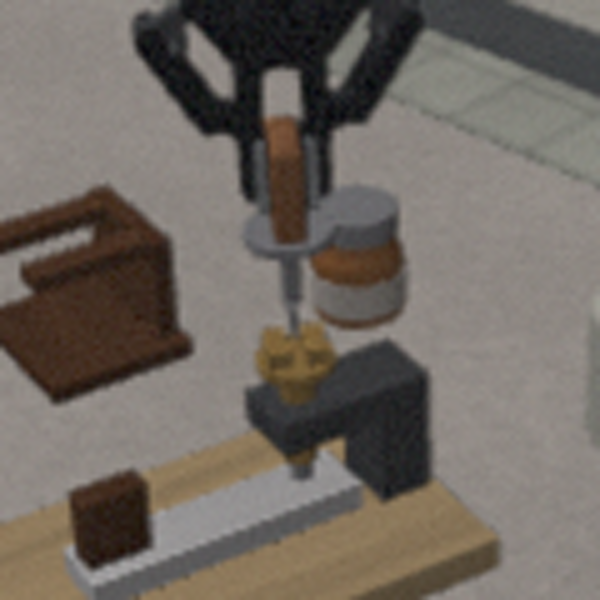

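```bash
python3 -m handwheel '[[0.03,-0.04,0.2,0,0,0],[0,0,0.1,0,0,0],[0,0,0.1,0,0,0],[0,0,0,0,0,0]]'
python3 -m handwheel '[[0,0,0.08,0,0,0],[0,0,0.04,0,0,0],[0,0,0,0,0,0]]'
```

```text
clock: 23.38
position: [0.5998, -0.0013, 0.1868]
tool_rot: [3.141, -0.0, -2.234]
force: [0.3, -0.3, -2.0]
grip_width: 0.0152
clock: 23.75
position: [0.5998, -0.0013, 0.184]
tool_rot: [3.142, -0.0, -2.234]
force: [-0.2, -0.7, -2.0]
grip_width: 0.0152
```

Tip is inside the slot with no contact force; touch the floor gently for a height check.

```bash
python3 -m handwheel '[[0,0,0.04,0,0,0],[0,0,0,0,0,0]]'
python3 -m handwheel '[[0,0,0.04,0,0,0],[0,0,0,0,0,0]]'
python3 -m handwheel '[[0,0,0.03,0,0,0],[0,0,0,0,0,0]]'
```

```text
clock: 24.0
position: [0.5998, -0.0013, 0.183]
tool_rot: [3.142, -0.0, -2.234]
force: [-0.4, 0.1, -1.6]
grip_width: 0.0152
clock: 24.25
position: [0.5998, -0.0013, 0.182]
tool_rot: [3.142, -0.0, -2.234]
force: [-0.4, 0.9, -2.0]
grip_width: 0.0149
clock: 24.5
position: [0.6, -0.0013, 0.1816]
tool_rot: [-3.141, 0.0, -2.234]
force: [-0.7, -0.8, 3.5]
grip_width: 0.0152
```

```bash
python3 -m handwheel '[[0,0,-0.04,0,0,0],[0,0,0,0,0,0.0278],[0,0,0.015,0,0,0.0278],[0,0,0.0175,0,0,0.0278],[0,0,0,0,0,0]]'
python3 - <<'E'
from h import *
o=bot.observe();print(o["position"],np.degrees(o["tool_rot"]),o["force"],o["moment"],o["qpos"])
E
```

```text
clock: 25.12
position: [0.5994, -0.0006, 0.1813]
tool_rot: [3.141, -0.001, -2.757]
force: [-4.1, 3.3, 0.4]
grip_width: 0.0155
[ 5.99434074e-01 -5.97782142e-04  1.81308181e-01] [ 1.79968189e+02 -4.88176335e-02 -1.57950712e+02] [-4.0659047   3.32996439  0.39097535] [1.01159419 0.83842437 0.09761698] [-0.20470899  0.54317908  0.15424799  1.72483885 -0.10334885  0.88245535
  1.94911737]
```

```bash
python3 -m handwheel '[[0.02,0.05,0.015,0,0,0.0278],[0,0,0.0175,0,0,0.0278],[0,0,0.0175,0,0,0.0278],[0,0,0.0175,0,0,0.0278],[0,0,0,0,0,0]]'
python3 - <<'E'
from h import *
o=bot.observe();print(o["position"],np.degrees(o["tool_rot"]),o["force"],o["moment"],o["qpos"][6])
E
```

```text
clock: 25.75
position: [0.5989, 0.0002, 0.1797]
tool_rot: [3.142, -0.0, 2.831]
force: [-0.2, 3.9, -1.6]
grip_width: 0.0151
[5.98921600e-01 2.44977899e-04 1.79662366e-01] [ 1.79998355e+02 -1.11847770e-02  1.62222558e+02] [-0.20446863  3.86950657 -1.55702651] [1.16099276 0.21382272 0.03009606] 1.3656164090885283
```

```bash
python3 -m handwheel '[[0,0.05,0.0175,0,0,0.0278],[0,0,0.0175,0,0,0.0278],[0,0,0.0175,0,0,0.0278],[0,0,0.0175,0,0,0.0278],[0,0,0.0175,0,0,0.0278],[0,0,0,0,0,0]]'
python3 - <<'E'
from h import *
o=bot.observe();print(o["position"],np.degrees(o["tool_rot"]),o["force"],o["moment"],o["qpos"][6])
E
```

```text
clock: 26.5
position: [0.5994, 0.0011, 0.1775]
tool_rot: [-3.141, 0.0, 1.96]
force: [0.9, 3.5, -0.8]
grip_width: 0.015
[0.59944888 0.00109361 0.1774953 ] [-1.79993903e+02  1.15642166e-02  1.12280796e+02] [ 0.91641323  3.4511283  -0.79981806] [ 1.06417154 -0.21743524  0.02453296] 0.6482502283913968
```

```bash
python3 -m handwheel '[[0,0.03,0.0175,0,0,0.0278],[0,0,0.0175,0,0,0.0278],[0,0,0.0145,0,0,0.0222],[0,0,0,0,0,0]]'
python3 - <<'E'
from h import *
o=bot.observe();print(o["position"],np.degrees(o["tool_rot"]),o["force"],o["moment"],o["qpos"][6])
f=bot.grab_frame("wrist")
cv2.imwrite("pics/t_w.png",cv2.resize(f["pixels"][160:310,205:355],None,fx=4,fy=4,interpolation=cv2.INTER_CUBIC))
E
```

```text
clock: 27.0
position: [0.6, 0.0012, 0.1762]
tool_rot: [-3.141, 0.0, 1.472]
force: [1.4, 3.6, -0.6]
grip_width: 0.015
[0.60000517 0.00117319 0.17624503] [-1.79983430e+02  1.30472734e-02  8.43136166e+01] [ 1.40583085  3.62848512 -0.58450579] [ 0.98797577 -0.1512686   0.01066657] 0.2529572183640995
```

View pics/t_w.png

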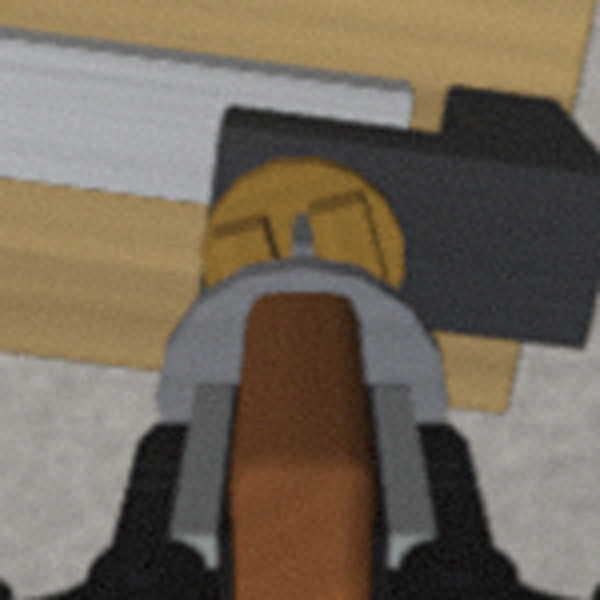

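```bash
python3 -m handwheel '[[0,0,0.0145,0,0,0.0222],[0,0,0,0,0,0],[0,0,0,0,0,-0.015],[0,0,-0.3,0,0,0],[0,0,-0.6,0,0,0],[0,0,-0.6,0,0,0],[-0.7,0,0,0,0,0],[-0.7,0,0,0,0,0]]'
python3 -m handwheel '[[-0.7,0,0,0,0,0],[-0.4,0,0,0,0,0],[0,0,0,0,0,0]]'
python3 - <<'E'
from ov import *
o=bot.observe();print(o["position"],np.degrees(o["tool_rot"]))
f=bot.grab_frame("wrist")
import pickle; pickle.dump(f,open("f3.pkl","wb"))
r=bot.trace(f,"screw");print([(a["score"],a["point"]) for a in r])
p=[int(v) for v in r[0]["point"]]
cv2.imwrite("pics/u_w.png",cv2.resize(f["pixels"][p[1]-45:p[1]+45,p[0]-45:p[0]+45],None,fx=7,fy=7,interpolation=cv2.INTER_CUBIC)); print(p)
E
```

```text
clock: 28.05
position: [0.5943, -0.0349, 0.2136]
tool_rot: [3.142, 0.0, 1.419]
force: [-0.6, -0.3, -2.4]
grip_width: 0.0154
clock: 28.42
position: [0.5903, -0.0616, 0.2134]
tool_rot: [-3.141, 0.0, 1.417]
force: [-0.4, 0.6, -2.2]
grip_width: 0.015
[ 0.59029816 -0.06164514  0.2134306 ] [-1.79987321e+02  6.58978932e-03  8.12008507e+01]
[(0.55, [283.1, 137.8])]
[283, 137]
```

View pics/u_w.png

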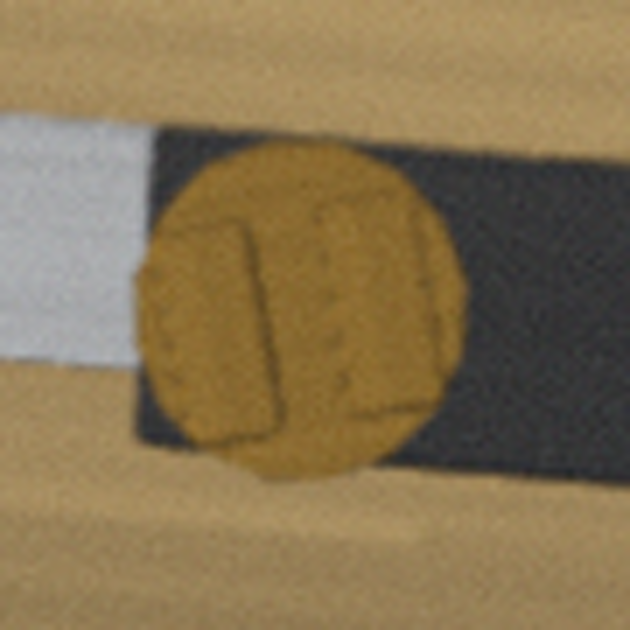

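```bash
cat > th.py <<'E'
from ov import *
import sys,pickle
def show(f,ths,ctr,name,jy=-.2395,s=7,h=45):
    ims=[]
    p=proj(f,[[ctr[0],ctr[1],.107]])[0].astype(int); x0,y0=p-h
    for th in ths:
        im=cv2.resize(f["pixels"][y0:y0+2*h,x0:x0+2*h],None,fx=s,fy=s,interpolation=cv2.INTER_CUBIC)
        z=.118-.0025*th
        R,t=pose([ctr[0],ctr[1],jy-th],z)
        edges(im,f,box(-.012,.012,-.004,.004,0,.01),R,t,x0,y0,s,(0,255,0))
        ims.append(im[h*s//4:-h*s//4,h*s//4:-h*s//4])
    out=np.hstack(ims); k=min(1,800/out.shape[1]); cv2.imwrite(name,cv2.resize(out,None,fx=k,fy=k))
E
python3 - <<'E'
from th import *
f=pickle.load(open("f3.pkl","rb"))
c=[.5994,.0005]
show(f,[4.40,4.50],c,"pics/v.png",s=9)
E
```

```text
(no output)
```

View pics/v.png

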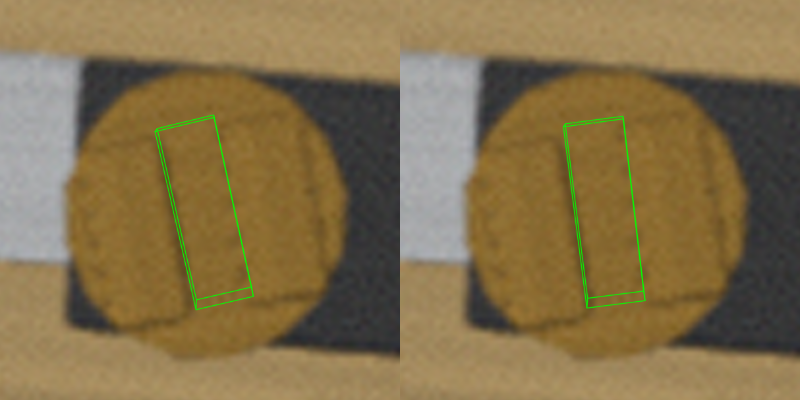

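```bash
python3 -m handwheel '[[0,0,0,0,0,-0.0139],[0.9,0.08,0,0,0,0],[0.9,0.08,0,0,0,0],[0.77,0.07,0,0,0,0],[0,0,0.4,0,0,0],[0,0,0,0,0,0]]'
python3 - <<'E'
from ov import *
o=bot.observe();print(o["position"],np.degrees(o["tool_rot"]))
f=bot.grab_frame("wrist")
cv2.imwrite("pics/w_w.png",cv2.resize(f["pixels"][160:310,205:355],None,fx=4,fy=4,interpolation=cv2.INTER_CUBIC))
E
```

```text
clock: 29.28
position: [0.5999, 0.003, 0.2027]
tool_rot: [-3.14, 0.001, 1.506]
force: [0.6, 0.3, -1.6]
grip_width: 0.0154
[0.59987513 0.00300761 0.20265383] [-1.79921235e+02  4.04215954e-02  8.62804278e+01]
```

View pics/w_w.png

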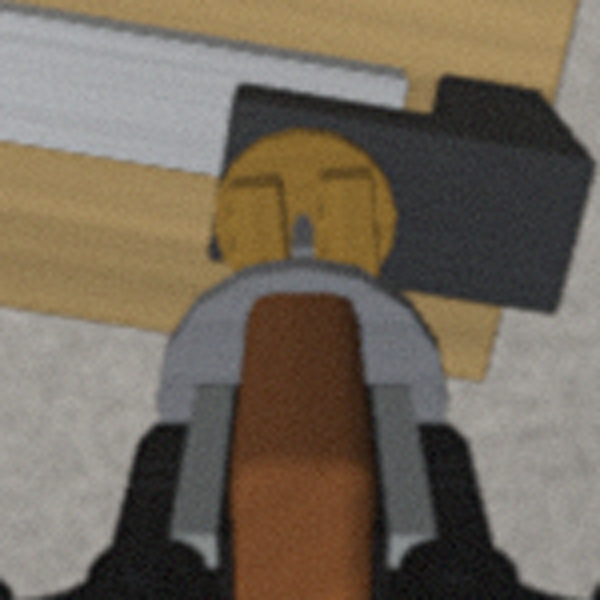

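```bash
python3 -m handwheel '[[0,0,0.4,0,0,0],[0,0,0.4,0,0,0],[0,0,0.2,0,0,0],[0,0,0,0,0,0]]'
```

```text
clock: 29.82
position: [0.6002, 0.003, 0.1781]
tool_rot: [-3.141, 0.0, 1.506]
force: [0.6, 0.4, -1.1]
grip_width: 0.0155
```

```bash
python3 -m handwheel '[[0,0,0.03,0,0,0.026],[0,0,0.02,0,0,0.0257],[0,0,0,0,0,0]]'
python3 - <<'E'
from ov import *
o=bot.observe();print(o["position"],np.degrees(o["tool_rot"]),o["force"],o["moment"])
E
python3 -m handwheel '[[0,0,0,0,0,-0.02],[0,0,-0.4,0,0,0],[0,0,-0.6,0,0,0],[0,0,-0.6,0,0,0],[-0.7,0,0,0,0,0],[-0.7,0,0,0,0,0],[-0.8,0,0,0,0,0],[-0.3,0,0,0,0,0]]'
python3 -m handwheel '[[0,0,0,0,0,0]]'
python3 - <<'E'
from th import *
o=bot.observe();print(o["position"],np.degrees(o["tool_rot"]))
f=bot.grab_frame("wrist"); pickle.dump(f,open("f4.pkl","wb"))
show(f,[4.52,4.62],[.5994,.0005],"pics/x.png",s=9)
E
```

```text
clock: 30.2
position: [0.6006, 0.003, 0.1775]
tool_rot: [3.141, 0.0, 1.182]
force: [-0.3, -0.1, 0.6]
grip_width: 0.0152
[0.60061186 0.0030265  0.17750459] [1.79966694e+02 2.47591736e-02 6.77288588e+01] [-0.29233457 -0.1055977   0.64576466] [-0.07695841  0.08047109  0.03859127]
clock: 31.2
position: [0.5834, -0.0594, 0.2172]
tool_rot: [-3.141, 0.0, 1.304]
force: [-0.1, 0.3, -2.6]
grip_width: 0.0151
clock: 31.32
position: [0.5839, -0.0579, 0.2172]
tool_rot: [-3.141, -0.0, 1.306]
force: [0.2, 0.7, -2.2]
grip_width: 0.0153
[ 0.58393887 -0.05790296  0.21720657] [-1.79990497e+02 -2.15125080e-03  7.48105645e+01]
```

View pics/x.png

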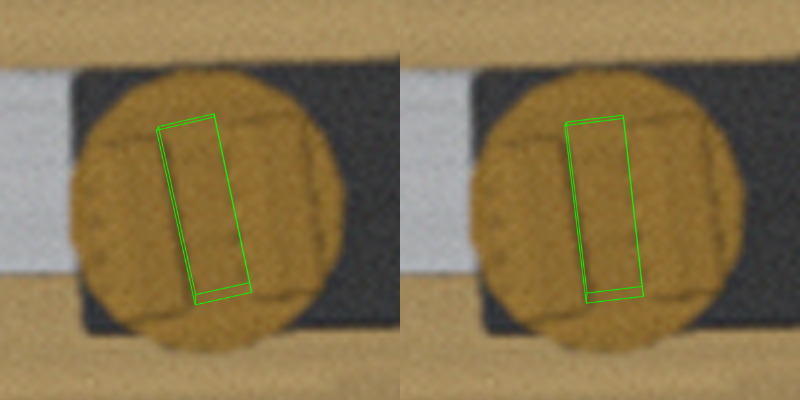

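Run:
```python
from th import *
f=pickle.load(open("f4.pkl","rb"))
p=proj(f,[[.5994,.0005,.107]])[0].astype(int); 
g=f["pixels"][p[1]-32:p[1]+32,p[0]-32:p[0]+32].astype(np.float32)
g=np.clip((g-g.mean((0,1)))*1.8+120,0,255).astype(np.uint8)
cv2.imwrite("pics/y.png",cv2.resize(g,None,fx=9,fy=9,interpolation=cv2.INTER_CUBIC))
```

```text
(no output)
```

View pics/y.png

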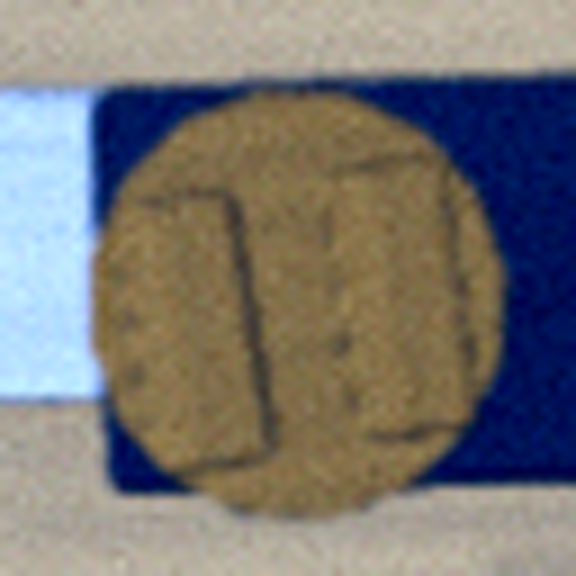

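```bash
python3 -m handwheel '[[0.8,0,0,0,0,0],[1,-0.15,0,0,0,0],[1,-0.15,0,0,0,0],[1,-0.15,0,0,0,0],[1,-0.15,0,0,0,0],[1,-0.15,0,0,0,0],[1,-0.15,0,0,0,0],[1,-0.15,0,0,0,0]]'
python3 -m handwheel '[[1,-0.15,0,0,0,0],[1,-0.15,0,0,0,0],[1,-0.15,0,0,0,0],[0.8,-0.15,0,0,0,0],[0,0,0,0,0,0]]'
python3 - <<'E'
from ov import *
o=bot.observe();print(o["position"],np.degrees(o["tool_rot"]),delta([.6228,.2341,.0936]))
f=bot.grab_frame("wrist"); cv2.imwrite("pics/z_w.png",f["pixels"])
s=bot.grab_frame("side"); cv2.imwrite("pics/z_s.png",cv2.resize(s["pixels"][100:250,150:300],None,fx=4,fy=4,interpolation=cv2.INTER_CUBIC))
E
```

```text
clock: 32.38
position: [0.6095, 0.1409, 0.217]
tool_rot: [-3.141, -0.0, 1.309]
force: [0.4, -0.2, -1.2]
grip_width: 0.0149
clock: 33.0
position: [0.6196, 0.2357, 0.2168]
tool_rot: [-3.141, 0.0, 1.309]
force: [0.2, -0.2, -2.1]
grip_width: 0.0153
[0.61964421 0.23574425 0.21681124] [-1.79976497e+02  3.75910909e-03  7.50212590e+01] [-0.03058589  0.14096302  4.92839406]
```

View pics/z_w.png

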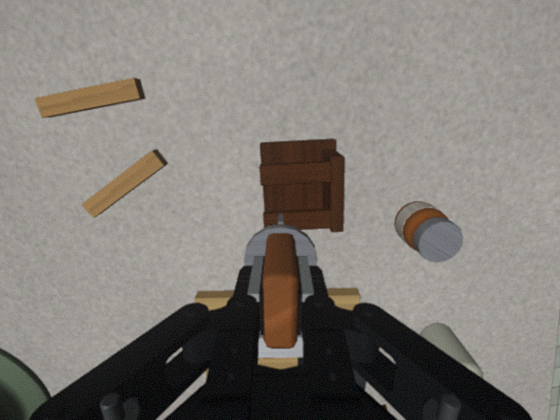

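View pics/z_s.png

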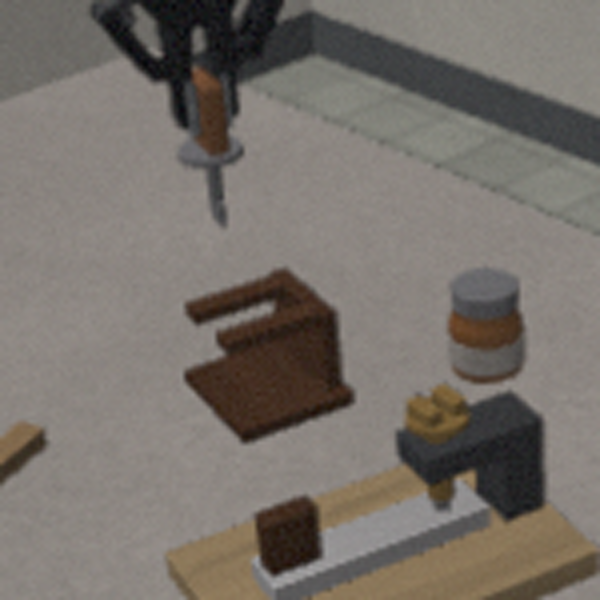

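Run:
```python
from ov import *
f=bot.grab_frame("wrist"); x0,y0,s=245,125,6
im=cv2.resize(f["pixels"][y0:y0+115,x0:x0+115],None,fx=s,fy=s,interpolation=cv2.INTER_CUBIC)
for v in ([.6228,.2341,-.2395],):
    R,t=pose(v,.075)
    for P in MODEL["fork"]: edges(im,f,P,R,t,x0,y0,s,(0,255,0))
print(back(f,[288,196],.075))
cv2.imwrite("pics/aa.png",im)
sd=bot.grab_frame("side"); x0,y0,s=185,160,8
im=cv2.resize(sd["pixels"][y0:y0+60,x0:x0+70],None,fx=s,fy=s,interpolation=cv2.INTER_CUBIC)
for P in MODEL["fork"]: edges(im,sd,P,R,t,x0,y0,s,(0,255,0))
cv2.imwrite("pics/ab.png",im)
```

```text
[[0.62701985 0.23071165 0.075     ]]
```

View pics/aa.png

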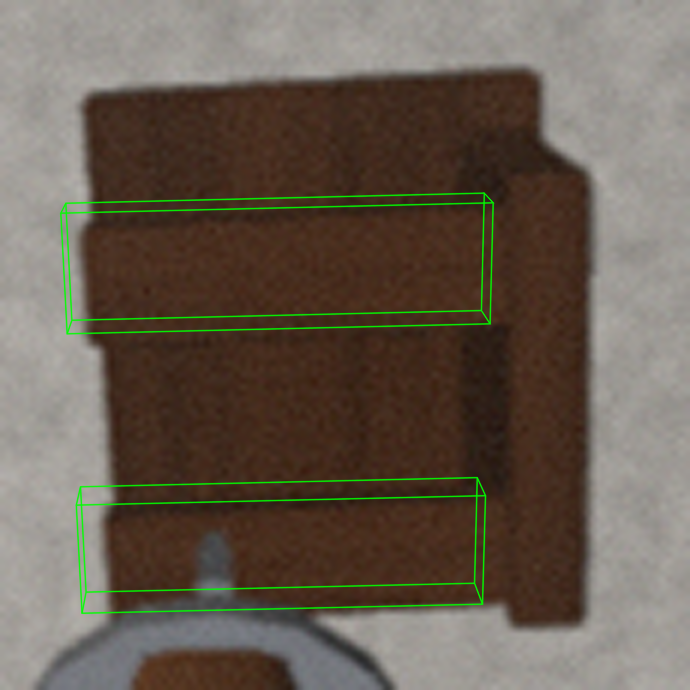

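View pics/ab.png

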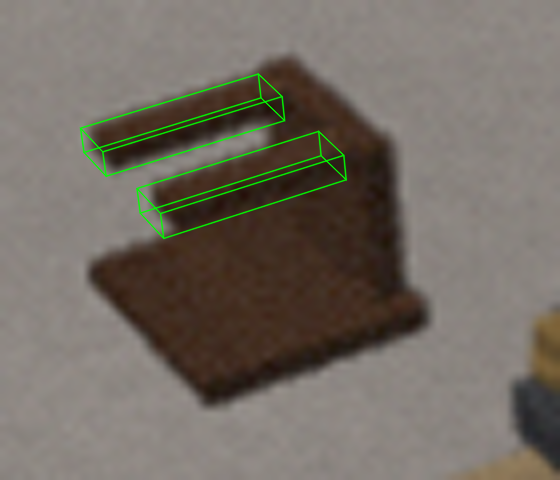

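```bash
python3 -m handwheel '[[0.11,0.235,0.3,0,0,0],[0,0,0.8,0,0,0],[0,0,0.8,0,0,0],[0,0,0.5,0,0,0],[0,0,0.5,0,0,0],[0,0,0.5,0,0,0],[0,0,0.5,0,0,0],[0,0,0,0,0,0]]'
python3 -m handwheel '[[0,0,0.5,0,0,0],[0,0,0.3,0,0,0],[0,0,0.1,0,0,0],[0,0,0,0,0,0]]'
python3 - <<'E'
from ov import *
o=bot.observe();print(o["position"],o["force"])
s=bot.grab_frame("side"); cv2.imwrite("pics/ac.png",cv2.resize(s["pixels"][130:220,170:260],None,fx=6,fy=6,interpolation=cv2.INTER_CUBIC))
E
```

```text
clock: 34.2
position: [0.6259, 0.2345, 0.1188]
tool_rot: [-3.141, 0.001, 1.307]
force: [1.0, -0.5, -1.9]
grip_width: 0.0149
clock: 34.7
position: [0.6264, 0.2345, 0.0972]
tool_rot: [-3.142, 0.0, 1.307]
force: [0.6, 0.2, -1.8]
grip_width: 0.015
[0.62635639 0.23452733 0.09719446] [ 0.56768195  0.23784634 -1.79414497]
```

View pics/ac.png

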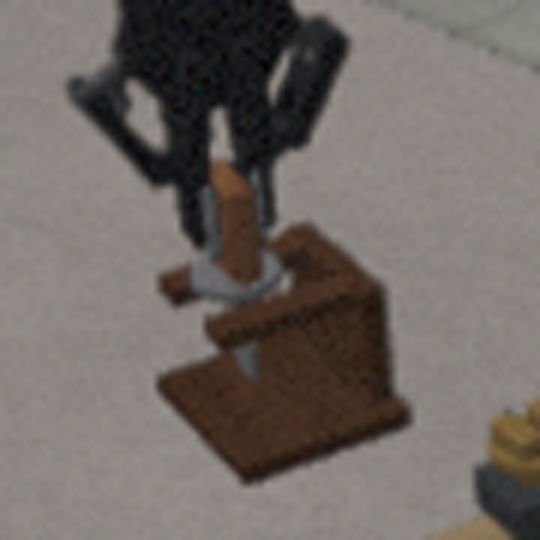

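```bash
python3 -m handwheel '[[0.08,-0.02,0.05,0,0,0],[0,0,0.06,0,0,0],[0,0,0.03,0,0,0],[0,0,0,0,0,0]]'
```

```text
clock: 35.25
position: [0.6264, 0.2366, 0.0937]
tool_rot: [-3.142, 0.0, 1.307]
force: [-0.4, -0.1, -1.1]
grip_width: 0.0151
```

```bash
python3 -m handwheel '[[0,0,0.015,0,0,0],[0,0,0,0,0,0]]'
python3 -m handwheel '[[0,0,0,0,0,0],[0,0,0,0,0,0],[0,0,0,0,0,0],[0,0,0,0,0,0]]' -1
python3 -m handwheel '[[0,0,-0.3,0,0,0],[0,0,-0.8,0,0,0],[0,0,-1,0,0,0],[0,0,-1,0,0,0],[0,0,-1,0,0,0],[0,0,-1,0,0,0],[0,0,-0.6,0,0,0],[0,0,0,0,0,0]]' -1
python3 - <<'E'
from ov import *
s=bot.grab_frame("side"); cv2.imwrite("pics/ad.png",cv2.resize(s["pixels"][130:250,170:310],None,fx=5,fy=5,interpolation=cv2.INTER_CUBIC))
f=bot.grab_frame("wrist"); cv2.imwrite("pics/ae.png",f["pixels"])
E
```

```text
clock: 35.5
position: [0.6264, 0.2366, 0.0936]
tool_rot: [3.142, -0.0, 1.307]
force: [-1.2, -0.9, 3.2]
grip_width: 0.0151
clock: 36.0
position: [0.6264, 0.2366, 0.0934]
tool_rot: [3.142, 0.0, 1.307]
force: [-0.2, -0.1, 0.3]
grip_width: 0.0847
clock: 37.0
position: [0.6267, 0.2367, 0.2371]
tool_rot: [3.14, -0.001, 1.307]
force: [0.4, -1.2, -0.3]
grip_width: 0.0853
```

View pics/ad.png

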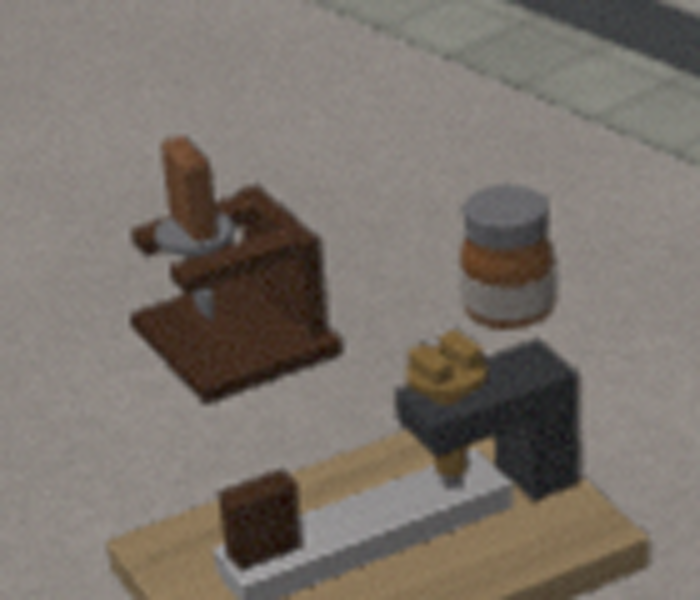

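View pics/ae.png

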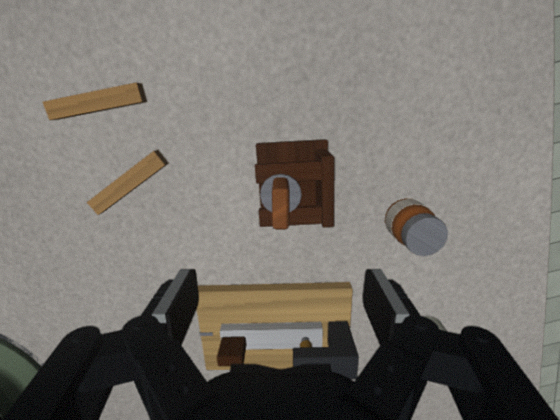

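```bash
python3 -m handwheel '[[0,0,0,0,0,-0.0285],[0,0,0,0,0,-0.0285],[0,0,0,0,0,-0.0285],[0,0,0,0,0,-0.0285],[0,0,0,0,0,-0.0285],[0,0,0,0,0,-0.0285],[0,0,0,0,0,-0.0285],[0,0,0,0,0,-0.0285]]'
python3 -m handwheel '[[0,0,0,0,0,-0.0254],[0.5,-1,0,0,0,0],[0.5,-1,0,0,0,0],[0.5,-1,0,0,0,0],[0.5,-1,0,0,0,0],[0.5,-1,0,0,0,0],[0.5,-1,0,0,0,0],[0,-1,0,0,0,0]]'
python3 -m handwheel '[[0,-1,0,0,0,0],[0,-1,0,0,0,0],[0,0,0,0,0,0]]'
cat > l7.py <<'E'
from ov import *
f=bot.grab_frame("wrist"); s=bot.grab_frame("side"); o=bot.observe()
print(o["position"],np.degrees(o["tool_rot"]),delta([.4982,.0265,.0425]))
cv2.imwrite("pics/af.png",f["pixels"])
for c in(f,s):
    r=bot.trace(c,"block"); print([(a["score"],a["point"],a["region"].sum()) for a in r])
    v,q=fit([(c,r[0]["region"])],MODEL["block"],[.5515,.0154,-.2395],.02); 
    R=Ro.from_euler('z',-.2395).as_matrix(); m=np.array([v[0],v[1],0])
    print(v,q,"block in jig",(m-[.5564,.0142,0])@R)
E
python3 l7.py
```

```text
clock: 38.1
position: [0.6259, 0.2365, 0.2347]
tool_rot: [-3.14, -0.001, 2.745]
force: [1.3, 0.3, -0.9]
grip_width: 0.0854
clock: 39.1
position: [0.5102, 0.0844, 0.2352]
tool_rot: [-3.141, -0.001, 2.9]
force: [0.0, 0.4, 0.2]
grip_width: 0.0854
clock: 39.48
position: [0.4988, 0.0346, 0.2354]
tool_rot: [-3.141, -0.001, 2.897]
force: [0.4, 0.4, -0.9]
grip_width: 0.0855
[0.49935254 0.03652931 0.23544497] [-1.79989153e+02 -4.13576990e-02  1.66095044e+02] [-0.05722693 -0.39903401  7.71783508]
[(0.8, [273.8, 213.2], np.int64(2634)), (0.67, [269.2, 355.8], np.int64(550))]
[ 0.5509122   0.01176919 -0.23597165] 0.8039747676863597 block in jig [-0.00475453 -0.00366323  0.        ]
[(0.84, [233.9, 234.6], np.int64(932))]
[ 0.55392025  0.01540413 -0.22662781] 0.8917878528656972 block in jig [-0.00269461  0.00058152  0.        ]
```

View pics/af.png

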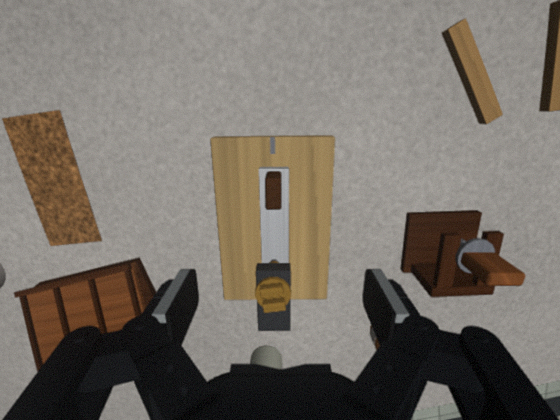

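```bash
python3 -m handwheel '[[-0.06,-0.4,1,0,0,0],[0,0,1,0,0,0],[0,0,1,0,0,0],[0,0,1,0,0,0],[0,0,1,0,0,0],[0,0,1,0,0,0],[0,0,1,0,0,0],[0,0,0.6,0,0,0]]' -1
python3 -m handwheel '[[0,0,0,0,0,0],[0,0,0,0,0,0]]'
```

```text
clock: 40.67
position: [0.4982, 0.0267, 0.0446]
tool_rot: [-3.141, -0.001, 2.9]
force: [0.6, 0.4, 0.4]
grip_width: 0.0855
clock: 40.92
position: [0.499, 0.0263, 0.0465]
tool_rot: [3.141, 0.001, 2.899]
force: [0.8, -0.5, 0.5]
grip_width: 0.0857
```

```bash
python3 -m handwheel '[[0,0,0.1,0,0,0],[0,0,0,0,0,0],[0,0,0,0,0,0],[0,0,0,0,0,0],[0,0,0,0,0,0],[0,0,0,0,0,0],[0,0,0,0,0,0]]' 1 80
python3 -m handwheel '[[0.3,0,0,0,0,0],[0.5,0,0,0,0,0],[0.5,0,0,0,0,0],[0.5,0,0,0,0,0],[0.5,0,0,0,0,0],[0.5,0,0,0,0,0],[0,0,-0.5,0,0,0],[0,0,-0.5,0,0,0]]'
python3 - <<'E'
from ov import *
s=bot.grab_frame("side"); cv2.imwrite("pics/ag.png",cv2.resize(s["pixels"][170:290,170:310],None,fx=5,fy=5,interpolation=cv2.INTER_CUBIC))
o=bot.observe();print(o["position"],o["force"])
E
```

```text
clock: 41.8
position: [0.4987, 0.0263, 0.0437]
tool_rot: [3.141, 0.0, 2.899]
force: [-1.6, 1.0, 6.8]
grip_width: 0.0166
clock: 42.8
position: [0.4305, 0.0429, 0.0692]
tool_rot: [-3.141, -0.001, 2.899]
force: [0.3, -0.5, -2.4]
grip_width: 0.017
[0.43123521 0.04295839 0.07047758] [ 2.4914545  -0.69288168 -0.23944704]
```

View pics/ag.png

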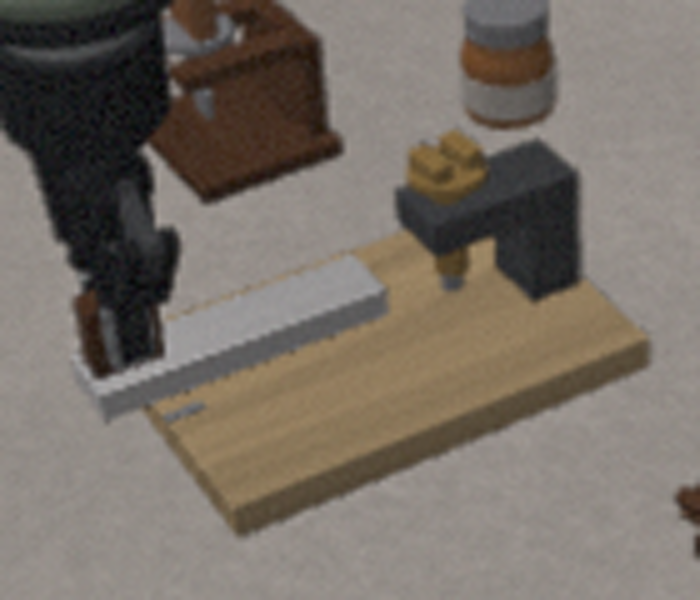

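```bash
python3 -m handwheel '[[0,0,-0.8,0,0,0],[0.4,0,-0.6,0,0,-0.0158],[0,-0.8,0,0,0,0],[0,-1,0,0,0,0],[0,-1,0,0,0,0],[0,-1,0,0,0,0],[0,-1,0,0,0,0],[0,-1,0,0,0,0]]'
python3 -m handwheel '[[0,-1,0,0,0,0],[0,-1,0,0,0,0],[0,-1,0,0,0,0],[0,-1,0,0,0,0],[0,-1,0,0,0,0],[0,0,0,0,0,0]]'
cat > l8.py <<'E'
from ov import *
f=bot.grab_frame("wrist"); s=bot.grab_frame("side"); o=bot.observe()
print(o["position"],np.degrees(o["tool_rot"]),delta([.3766,-.2551,.0257]))
cv2.imwrite("pics/ah.png",f["pixels"])
overlay(s,[(MODEL["pad"],[.432,-.2615,-.143],0,(0,0,255))],(220,270,360,390),5,"pics/ai.png")
E
python3 l8.py
```

```text
clock: 43.85
position: [0.4002, -0.099, 0.1038]
tool_rot: [-3.142, 0.0, 2.998]
force: [-0.3, -0.2, -2.3]
grip_width: 0.017
clock: 44.6
position: [0.382, -0.2236, 0.1038]
tool_rot: [-3.141, 0.0, 2.996]
force: [-0.4, 0.5, -3.1]
grip_width: 0.0171
[ 0.38235999 -0.22172112  0.10358682] [1.79994683e+02 9.32302192e-04 1.71764306e+02] [ 0.03681923 -1.35467874  3.11534632]
```

View pics/ah.png

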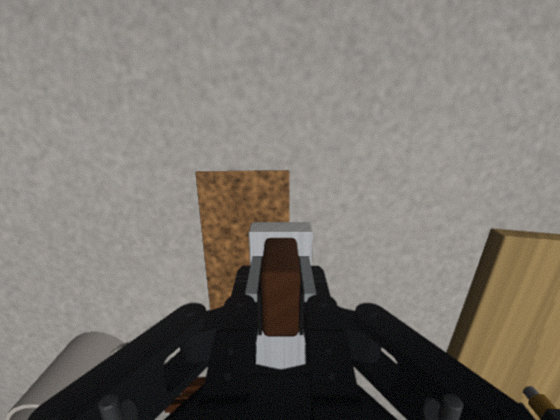

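View pics/ai.png

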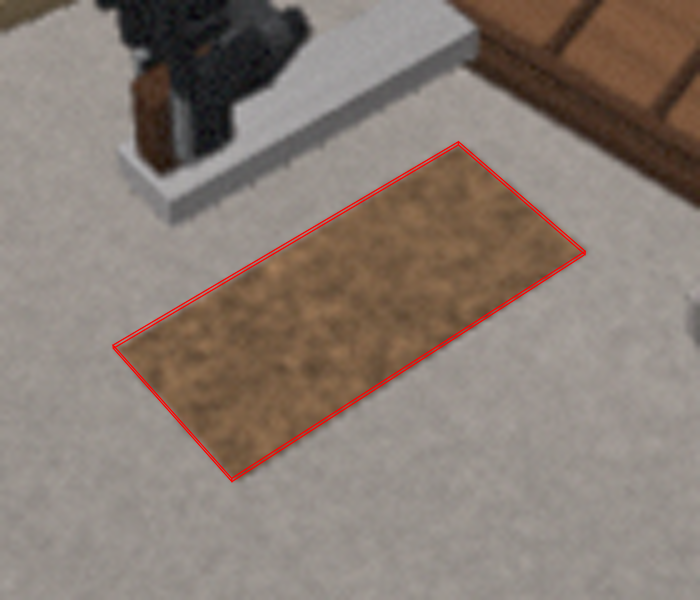

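```bash
python3 -m handwheel '[[0.04,-0.7,0,0,0,0],[0,-0.65,0.3,0,0,0],[0,0,0.8,0,0,0],[0,0,0.8,0,0,0],[0,0,0.5,0,0,0],[0,0,0.4,0,0,0],[0,0,0,0,0,0]]'
cat > l9.py <<'E'
from ov import *
f=bot.grab_frame("wrist"); s=bot.grab_frame("side"); o=bot.observe()
print(o["position"],np.degrees(o["tool_rot"]),delta([.3766,-.2551,.0257]))
cv2.imwrite("pics/aj.png",cv2.resize(f["pixels"][130:330,180:380],None,fx=3,fy=3,interpolation=cv2.INTER_CUBIC))
overlay(s,[(MODEL["block"],[.432,-.2615,-.143],.002+o["position"][2]-.0257,(0,255,0))],(220,270,360,390),5,"pics/ak.png")
E
python3 l9.py
```

```text
clock: 45.58
position: [0.3764, -0.2548, 0.0331]
tool_rot: [3.141, -0.001, 2.999]
force: [-0.5, 0.3, -1.8]
grip_width: 0.0173
[ 0.37669563 -0.25511526  0.03370523] [-1.79992941e+02  1.53645380e-02  1.71790737e+02] [3.95888342e-03 9.72208222e-05 3.20208077e-01]
```

View pics/aj.png

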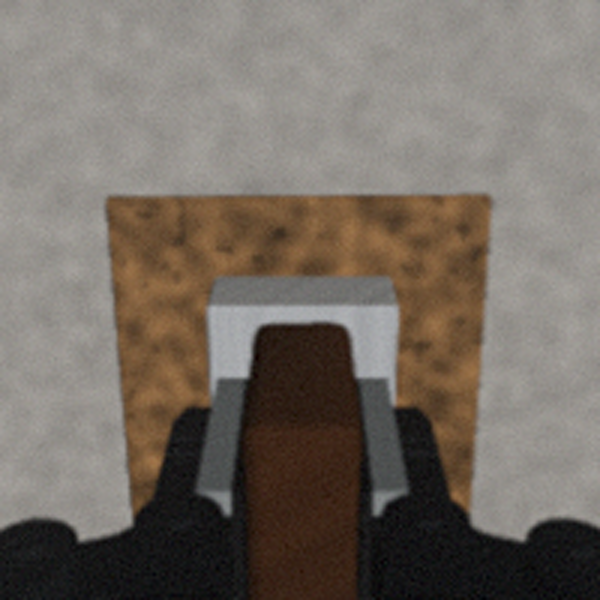

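View pics/ak.png

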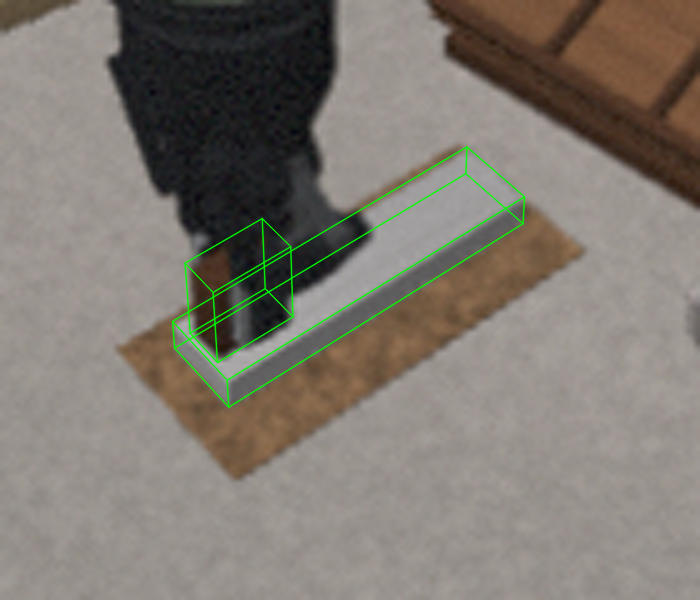

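```bash
python3 -m handwheel '[[0,0,0.15,0,0,0],[0,0,0.1,0,0,0],[0,0,0.04,0,0,0],[0,0,0,0,0,0]]'
python3 -m handwheel '[[0,0,0.03,0,0,0],[0,0,0,0,0,0]]'
```

```text
clock: 46.18
position: [0.3765, -0.2551, 0.0261]
tool_rot: [-3.142, -0.0, 2.998]
force: [-0.4, 0.3, -2.1]
grip_width: 0.0169
clock: 46.42
position: [0.3766, -0.2552, 0.0257]
tool_rot: [-3.142, 0.0, 2.998]
force: [-1.1, 1.7, 7.0]
grip_width: 0.0171
```

```bash
python3 -m handwheel '[[0,0,0,0,0,0],[0,0,0,0,0,0],[0,0,0,0,0,0],[0,0,-0.4,0,0,0],[0,0,-1,0,0,0],[0,0,-1,0,0,0],[0,0,-1,0,0,0],[0,0,-1,0,0,0]]' -1
python3 -m handwheel '[[0,0,-1,0,0,0],[0,0,-1,0,0,0],[0,0,-1,0,0,0],[0,0,-0.5,0,0,0],[0,0,0,0,0,0]]'
cat > l10.py <<'E'
from ov import *
f=bot.grab_frame("wrist"); s=bot.grab_frame("side"); t=bot.grab_frame("top"); o=bot.observe()
print(o["position"],np.degrees(o["tool_rot"]))
cv2.imwrite("pics/al_w.png",f["pixels"]); cv2.imwrite("pics/al_t.png",t["pixels"]);cv2.imwrite("pics/al_s.png",s["pixels"])
for n,c in(("w",f),("s",s)):
    r=bot.trace(c,"block"); print(n,[(round(a["score"],2),a["point"]) for a in r])
    for a in r[:1]: print(fit([(c,a["region"])],MODEL["block"],[.432,-.2615,-.143],.002))
    r=bot.trace(c,"pad"); 
B=[[],[]]
for n,c in(("t",t),("s",s)):
    for a in bot.trace(c,"blank0"):
        p=back(c,a["point"],.01)[0]; print(n,round(a["score"],2),p,a["region"].sum())
        if a["region"].sum()>1000 or a["score"]<.3: continue
        for i,y in enumerate((.28,.385)):
            if abs(p[1]-y)<.04: B[i].append((c,a["region"]))
for i,b in enumerate(B):
    if not b: continue
    y=[.27,-.1][i]
    for m in("blank","blankside"):
        v,q=fit(b,MODEL[m],[.43,(.285,.387)[i],y],0,yaws=[y-.2,y+.2]); print(i,len(b),m,np.round(v,4),np.degrees(v[2]),q)
E
python3 l10.py
```

```text
clock: 47.42
position: [0.3764, -0.2551, 0.1368]
tool_rot: [-3.142, 0.0, 2.998]
force: [-0.5, -0.0, -0.1]
grip_width: 0.0859
clock: 48.05
position: [0.3768, -0.2551, 0.2234]
tool_rot: [-3.141, 0.001, 2.998]
force: [0.8, 0.7, 1.4]
grip_width: 0.0853
[ 0.37616714 -0.25487616  0.22215   ] [ 1.79983687e+02 -6.84324713e-02  1.71788160e+02]
w [(0.66, [278.3, 217.4])]
(array([ 0.43058517, -0.2639832 , -0.13823863]), np.float64(0.9704593298133002))
s [(0.94, [282.5, 324.9])]
(array([ 0.4314563 , -0.26183302, -0.12280985]), np.float64(0.9583671262503379))
t 0.77 [0.43127404 0.28705418 0.01      ] 239
t 0.69 [0.42540426 0.38843265 0.01      ] 255
t 0.46 [ 0.64679201 -0.27950155  0.01      ] 2467
s 0.86 [0.42461497 0.28129908 0.01      ] 372
s 0.61 [0.43620168 0.38943531 0.01      ] 329
s 0.21 [ 0.65396939 -0.27011016  0.01      ] 5658
0 2 blank [0.4298 0.2847 0.3448] 19.7528815848587 0.8578556923393685
0 2 blankside [0.4286 0.2827 0.3366] 19.28818180548348 0.8430039932613715
1 2 blank [ 0.4354  0.3896 -0.1056] -6.049116765024018 0.8329987086445019
1 2 blankside [ 0.4358  0.3882 -0.097 ] -5.559767518670131 0.8310716982074089
```

View pics/al_t.png

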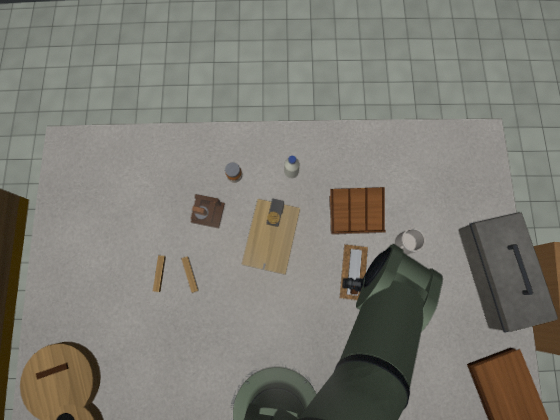

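View pics/al_w.png

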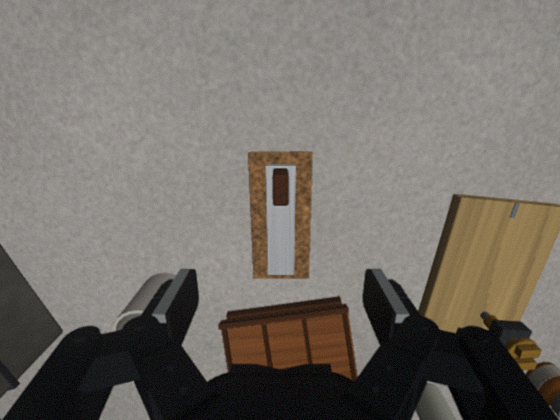

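View pics/al_s.png

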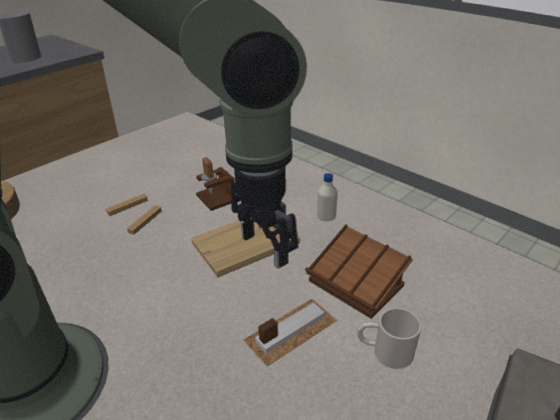

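Run:
```python
from ov import *
s=bot.grab_frame("side"); t=bot.grab_frame("top"); 
overlay(s,[],(295,215,420,320),6,"pics/am_s.png")
overlay(t,[],(320,175,395,245),8,"pics/am_t.png")
pickle=__import__("pickle"); pickle.dump((s,t),open("rk.pkl","wb"))
```

```text
(no output)
```

View pics/am_s.png

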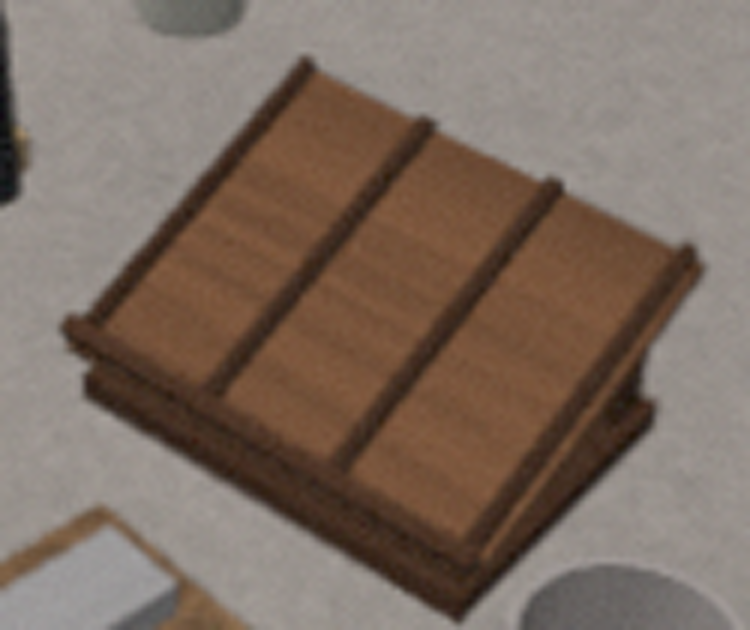

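View pics/am_t.png

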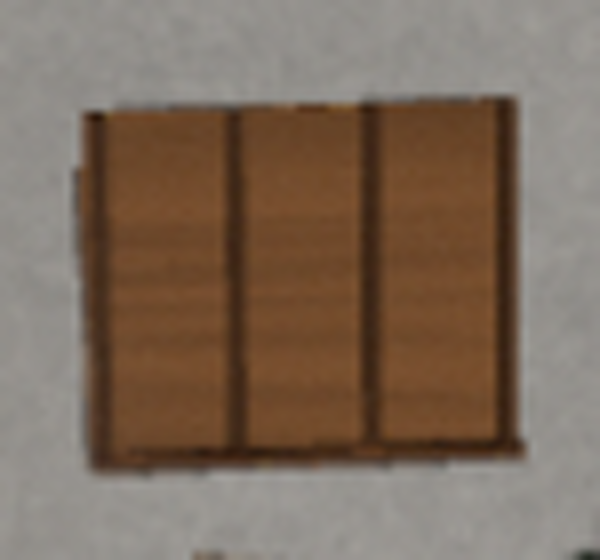

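```bash
cat > rk.py <<'E'
from ov import *
import pickle
from scipy.optimize import least_squares
s,t=pickle.load(open("rk.pkl","rb"))
P=np.array([[.075,.084,.006],[.075,.028,.006],[.075,-.028,.006],[.075,-.084,.006],[-.075,.09,.010],[-.075,-.09,.010]])
S=np.array([[307,66],[430,124],[556,187],[690,253],[68,325],[474,556]])/6+[295,215]-.5
T=np.array([[95,115],[233,110],[371,104],[507,99],[95,468],[522,457]])/8+[320,175]-.5
def Rm(y): return Ro.from_euler('z',y).as_matrix()@Ro.from_euler('y',-np.radians(20)).as_matrix()
def res(v,which=(0,1)):
    Q=P@Rm(v[3]).T+v[:3]
    return np.concatenate([((proj((s,t)[i],Q)-(S,T)[i])).ravel() for i in which])
r=least_squares(res,[.64,-.285,.05,-.03],loss='soft_l1'); print(np.round(r.x,4),np.degrees(r.x[3]),np.round(res(r.x).reshape(-1,2),1))
V=r.x
import numpy as _n; _n.save("rack.npy",V)
def ovr(f,roi,sc,name,V=V):
    im=cv2.resize(f["pixels"][roi[1]:roi[3],roi[0]:roi[2]],None,fx=sc,fy=sc,interpolation=cv2.INTER_CUBIC)
    for y in(-.084,-.028,.028,.084): edges(im,f,box(-.069,.075,y-.003,y+.003,0,.006),Rm(V[3]),V[:3],roi[0],roi[1],sc,(0,255,0))
    edges(im,f,box(-.075,-.069,-.09,.09,0,.01),Rm(V[3]),V[:3],roi[0],roi[1],sc,(0,0,255))
    cv2.imwrite(name,im)
if __name__=="__main__":
    ovr(s,(295,215,420,320),6,"pics/an_s.png"); ovr(t,(320,175,395,245),8,"pics/an_t.png")
E
python3 rk.py
```

```text
[ 0.6329 -0.2763  0.0505  0.0232] 1.3271290715210315 [[ 0.4 -0.2]
 [-0.1 -0.2]
 [-0.  -0.4]
 [-0.  -0.5]
 [-1.3  1.2]
 [-0.8  2.8]
 [ 0.5 -0.7]
 [ 0.3 -0.7]
 [ 0.  -0.5]
 [-0.1 -0.5]
 [-0.1  0.5]
 [ 0.4 -0.3]]
```

View pics/an_s.png

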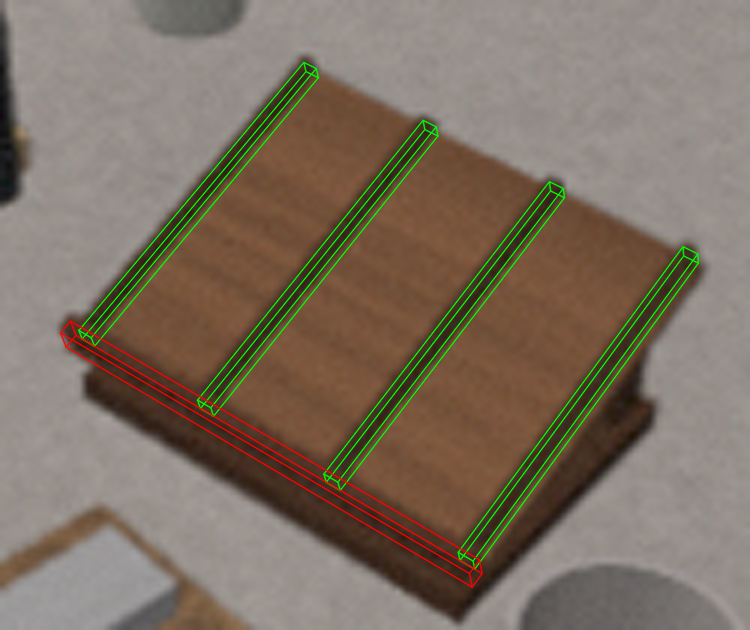

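View pics/an_t.png

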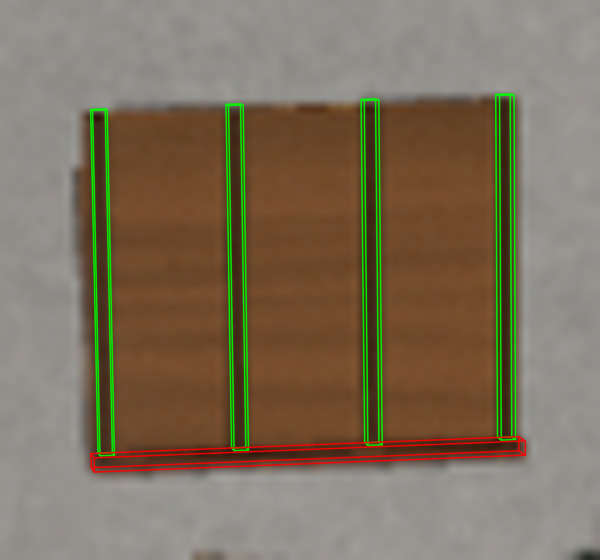

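```bash
python3 -m handwheel '[[-0.6,1,0,0,0,0],[-0.6,1,0,0,0,0],[-0.6,1,0,0,0,0],[-0.6,1,0,0,0,0],[0,1,0,0,0,0],[0,1,0,0,0,0],[0,1,0,0,0,0],[0,1,0,0,0,0]]'
python3 -m handwheel '[[0,1,0,0,0,0],[0,1,0,0,0,0],[0,1,0,0,0,0],[0,1,0,0,0,0],[0,1,0,0,0,0],[0,1,0,0,0,0],[0,1,0,0,0,0],[0,1,0,0,0,0]]'
python3 -m handwheel '[[0,1,0,0,0,0],[0,1,0,0,0,0],[0,1,0,0,0,-0.026],[0.4,1,0,0,0,-0.026],[0.4,0,0,0,0,-0.026],[0,0,0,0,0,0]]'
cat > l11.py <<'E'
from ov import *
f=bot.grab_frame("wrist"); s=bot.grab_frame("side"); o=bot.observe()
print(o["position"],np.degrees(o["tool_rot"]),o["qpos"].round(2))
cv2.imwrite("pics/ao.png",f["pixels"])
for a in bot.trace(f,"blank0"):
    p=back(f,a["point"],.01)[0]; print(round(a["score"],2),a["point"],p,a["region"].sum())
    if a["region"].sum()<300 or a["score"]<.3: continue
    for m in("blank","blankside"):
        for y in ((.34,) if p[1]<.335 else (-.1,)):
            v,q=fit([(f,a["region"])],MODEL[m],[p[0],p[1],y],0,yaws=[y-.15,y+.15]); print("  ",m,np.round(v,4),np.degrees(v[2]),q,delta([v[0],v[1],.008]))
E
python3 l11.py
```

```text
clock: 49.6
position: [0.4645, -0.0649, 0.2229]
tool_rot: [-3.142, -0.0, 2.998]
force: [0.9, -0.1, -0.0]
grip_width: 0.0852
clock: 50.6
position: [0.4931, 0.133, 0.2228]
tool_rot: [-3.142, -0.0, 2.998]
force: [-0.6, 0.2, -0.3]
grip_width: 0.0856
clock: 51.35
position: [0.4831, 0.2294, 0.2229]
tool_rot: [3.141, -0.0, -2.795]
force: [0.8, 0.1, -0.3]
grip_width: 0.0856
[0.48387209 0.22912085 0.22296238] [-1.79998205e+02  1.55462480e-02 -1.60400965e+02] [-0.61  0.39  0.08  1.85 -0.04  0.9   1.4 ]
0.8 [335.0, 150.7] [0.42502425 0.27731647 0.01      ] 2004
   blank [0.431  0.2827 0.3362] 19.26439641562438 0.9388854035968214 [1.27476992 2.73053014 8.59656992]
   blankside [0.4312 0.2824 0.3263] 18.69340583614299 0.8482897823359337 [1.27294511 2.71524855 8.59657206]
0.79 [409.4, 183.4] [0.4302174  0.38123338 0.01      ] 2100
   blank [ 0.4349  0.3854 -0.1166] -6.679533095180089 0.9330924927005493 [-0.25032641  6.54717104  8.59646527]
   blankside [ 0.4349  0.3837 -0.1058] -6.061240482001107 0.9485499019506657 [-0.22940697  6.48218121  8.59646815]
0.2 [87.3, 173.8] [ 0.55507029 -0.00206858  0.01      ] 25638
```

View pics/ao.png

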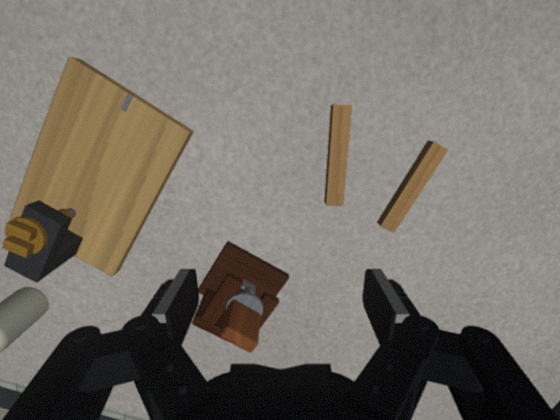

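```bash
python3 -m handwheel '[[0.6,1,0,0,0,0],[0.7,1,0.5,0,0,0.001],[0,0.75,1,0,0,0],[0,0,1,0,0,0],[0,0,1,0,0,0],[0,0,1,0,0,0],[0,0,1,0,0,0],[0,0,0,0,0,0]]' -1
python3 - <<'E'
from ov import *
f=bot.grab_frame("wrist"); o=bot.observe();print(o["position"],np.degrees(o["tool_rot"]))
cv2.imwrite("pics/ap.png",f["pixels"])
cv2.imwrite("pics/aq.png",cv2.resize(f["pixels"][150:300,350:560],None,fx=3.5,fy=3.5,interpolation=cv2.INTER_CUBIC))
E
```

```text
clock: 52.5
position: [0.4293, 0.2824, 0.0842]
tool_rot: [-3.14, -0.002, -2.804]
force: [-0.5, 0.4, 0.8]
grip_width: 0.0855
[0.42972887 0.28276786 0.08525313] [-1.79960624e+02 -5.61501297e-02 -1.60605931e+02]
```

View pics/ap.png

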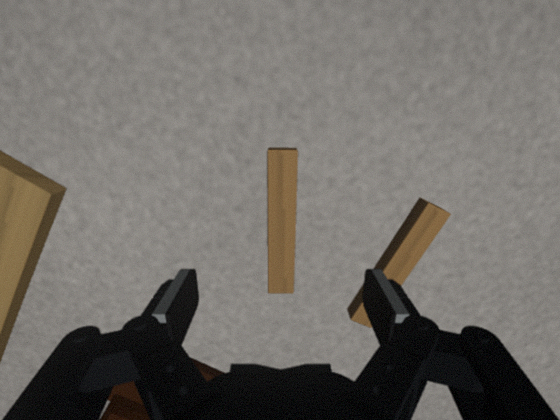

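```bash
python3 -m handwheel '[[0,0,1,0,0,0],[0,0,1,0,0,0],[0,0,0.8,0,0,0],[0,0,0.27,0,0,0],[0,0,0,0,0,0]]' -1
python3 -m handwheel '[[0,0,0,0,0,0],[0,0,0,0,0,0],[0,0,0,0,0,0],[0,0,0,0,0,0],[0,0,0,0,0,0],[0,0,0,0,0,0]]' 1 50
```

```text
clock: 53.18
position: [0.43, 0.2833, 0.0093]
tool_rot: [3.142, 0.001, -2.802]
force: [0.5, 0.3, 0.1]
grip_width: 0.0854
clock: 53.92
position: [0.4297, 0.2831, 0.0091]
tool_rot: [3.141, 0.0, -2.801]
force: [-1.8, 0.1, 9.4]
grip_width: 0.0203
```

```bash
python3 -m handwheel '[[0,0,-0.5,0,0,0],[0,0,-1,0,0,0],[0,0,-1,0,0,0],[0,0,-1,0,0,0],[0,0,-1,0,0,0],[0,0,-1,0,0,0],[0,0,-1,0,0,0.0253],[0,0,-1,0,0,0.0253]]'
python3 -m handwheel '[[-0.34,-1,0,0,0,0],[-0.34,-1,0,0,0,0],[-0.34,-1,0,0,0,0],[-0.34,-1,0,0,0,0],[-0.34,-1,0,0,0,0],[-0.34,-1,0,0,0,0],[-0.34,-1,0,0,0,0],[-0.34,-1,0,0,0,0]]'
python3 -m handwheel '[[-0.34,-1,0,0,0,0],[-0.34,-1,0,0,0,0],[-0.34,-1,0,0,0,0],[-0.34,-1,0,0,0,0],[-0.34,-1,0,0,0,0],[-0.34,-1,0,0,0,0],[-0.34,-1,0,0,0,0],[-0.34,-1,0,0,0,0]]'
python3 -m handwheel '[[-0.34,-1,0,0,0,0],[-0.34,-1,0,0,0,0],[-0.34,-1,0,0,0,0],[-0.34,-1,0,0,0,0],[0,0,0,0,0,0]]'
cat > l12.py <<'E'
from ov import *
from rk import Rm,V
import sys
b=float(sys.argv[1]); h=float(sys.argv[2]); xb=float(sys.argv[3])
R=Rm(V[3]); c=V[:3]+R@[xb,b,h]+[-.001,-.0014,0]
o=bot.observe(); T=Ro.from_euler('xyz',o["tool_rot"]).as_matrix()
D=Ro.from_matrix(R@np.diag([-1,1,-1.]))   # desired tool rot
rv=(Ro.from_matrix(T).inv()*D).as_rotvec()
print("target",c.round(4),"pos",o["position"].round(4),"rot units",(rv/(2*np.pi)).round(4),"shift now-axes",(T.T@(c-o["position"])/.025).round(2),"shift after turn",(D.as_matrix().T@(c-o["position"])/.025).round(2), o["force"].round(1), o["qpos"].round(2))
E
python3 l12.py .056 .05 0
```

```text
clock: 54.92
position: [0.4295, 0.2829, 0.1977]
tool_rot: [3.141, 0.0, -3.124]
force: [0.3, -0.8, -0.9]
grip_width: 0.0202
clock: 55.92
position: [0.5022, 0.0838, 0.1968]
tool_rot: [3.141, 0.0, -3.119]
force: [0.4, -0.9, -0.3]
grip_width: 0.0204
clock: 56.92
position: [0.5747, -0.1145, 0.1969]
tool_rot: [3.141, 0.0, -3.119]
force: [0.2, 0.1, -0.1]
grip_width: 0.0202
clock: 57.55
position: [0.6106, -0.2149, 0.1966]
tool_rot: [-3.141, 0.0, -3.121]
force: [-0.4, 0.8, -0.4]
grip_width: 0.0203
[ 0.6329 -0.2763  0.0505  0.0232] 1.3271290715210315 [[ 0.4 -0.2]
 [-0.1 -0.2]
 [-0.  -0.4]
 [-0.  -0.5]
 [-1.3  1.2]
 [-0.8  2.8]
 [ 0.5 -0.7]
 [ 0.3 -0.7]
 [ 0.  -0.5]
 [-0.1 -0.5]
 [-0.1  0.5]
 [ 0.4 -0.3]]
target [ 0.6135 -0.2221  0.0975] pos [ 0.6106 -0.2149  0.1966] rot units [-0.0002 -0.0556 -0.0004] shift now-axes [-0.11 -0.29  3.97] shift after turn [ 1.25 -0.29  3.76] [-0.4  0.8 -0.4] [ 0.1   0.6   0.23  1.58 -0.15  0.97  1.97]
```

Turn the tool to the slope and move to 50 mm above the bay, then look.

```bash
python3 -m handwheel '[[0,0,0,0,-0.028,0],[0,0,0,0,-0.0276,0],[0.4,-0.1,0.9,0,0,0],[0.4,-0.1,0.9,0,0,0],[0.45,-0.09,0.9,0,0,0],[0,0,0.6,0,0,0],[0,0,0,0,0,0]]'
python3 l12.py .056 .0105 0 | tail -1
python3 - <<'E'
from rk import *
f=bot.grab_frame("wrist"); cv2.imwrite("pics/ar_w.png",f["pixels"])
s2=bot.grab_frame("side"); cv2.imwrite("pics/ar_s.png",cv2.resize(s2["pixels"][190:320,290:430],None,fx=5,fy=5,interpolation=cv2.INTER_CUBIC))
E
```

```text
clock: 58.42
position: [0.6102, -0.2195, 0.1076]
tool_rot: [3.141, 0.349, -3.119]
force: [-0.7, -0.1, -0.0]
grip_width: 0.0204
target [ 0.627  -0.2218  0.0604] pos [ 0.6102 -0.2195  0.1076] rot units [ 0.0001 -0.0001 -0.    ] shift now-axes [ 0.01 -0.11  2.  ] shift after turn [ 0.01 -0.11  2.  ] [-0.7 -0.1 -0. ] [ 0.31  0.6  -0.    1.92 -0.37  0.31  2.24]
[ 0.6329 -0.2763  0.0505  0.0232] 1.3271290715210315 [[ 0.4 -0.2]
 [-0.1 -0.2]
 [-0.  -0.4]
 [-0.  -0.5]
 [-1.3  1.2]
 [-0.8  2.8]
 [ 0.5 -0.7]
 [ 0.3 -0.7]
 [ 0.  -0.5]
 [-0.1 -0.5]
 [-0.1  0.5]
 [ 0.4 -0.3]]
```

View pics/ar_w.png

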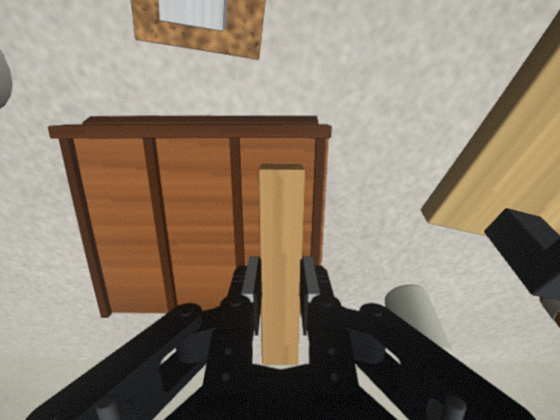

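View pics/ar_s.png

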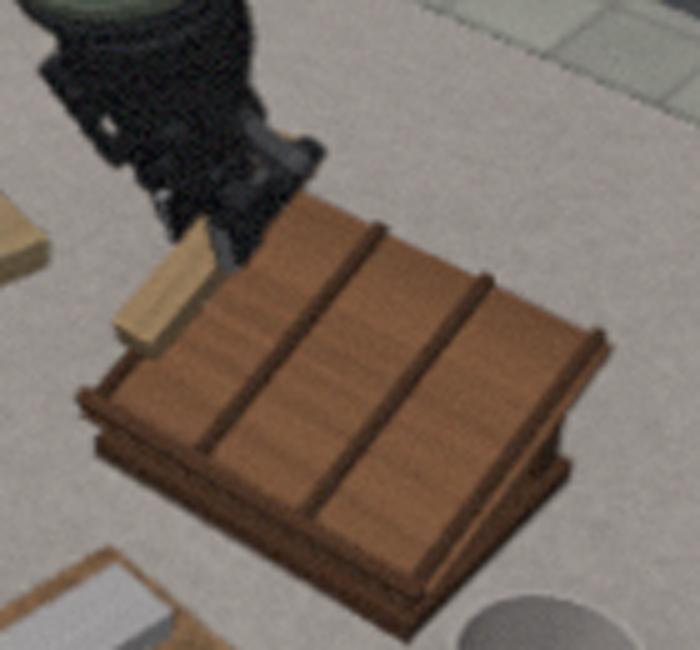

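```bash
python3 -m handwheel '[[0,-0.1,0.6,0,0,0],[0,0,0.6,0,0,0],[0,0,0.4,0,0,0],[0,0,0.1,0,0,0],[0,0,0,0,0,0]]'
python3 l12.py .056 .0105 0 | tail -1
python3 -m handwheel '[[0,0,0.1,0,0,0],[0,0,0,0,0,0]]'
python3 -m handwheel '[[0,0,0.06,0,0,0],[0,0,0,0,0,0]]'
python3 l12.py .056 .0105 0 | tail -1
```

```text
clock: 59.15
position: [0.6244, -0.2223, 0.0678]
tool_rot: [3.141, 0.349, -3.119]
force: [0.1, -0.5, -0.2]
grip_width: 0.0203
target [ 0.627  -0.2218  0.0604] pos [ 0.6244 -0.2223  0.0678] rot units [-0.     -0.     -0.0001] shift now-axes [0.   0.02 0.31] shift after turn [0.   0.02 0.31] [ 0.1 -0.5 -0.2] [ 0.33  0.68 -0.03  1.9  -0.38  0.25  2.26]
clock: 59.4
position: [0.6254, -0.2224, 0.0658]
tool_rot: [-3.141, 0.35, -3.119]
force: [-1.1, -0.4, -0.7]
grip_width: 0.0203
clock: 59.65
position: [0.6259, -0.2223, 0.0642]
tool_rot: [3.142, 0.349, -3.119]
force: [-0.1, 0.3, -1.5]
grip_width: 0.0203
target [ 0.627  -0.2218  0.0604] pos [ 0.6259 -0.2223  0.0642] rot units [-0.      0.     -0.0001] shift now-axes [0.01 0.02 0.16] shift after turn [0.01 0.02 0.16] [-0.1  0.3 -1.5] [ 0.33  0.69 -0.03  1.9  -0.38  0.24  2.26]
```

```bash
python3 -m handwheel '[[0,0,0.08,0,0,0],[0,0,0,0,0,0]]'
python3 -m handwheel '[[0,0,0.06,0,0,0],[0,0,0,0,0,0]]'
python3 -m handwheel '[[0,0,0.05,0,0,0],[0,0,0,0,0,0]]'
```

```text
clock: 59.9
position: [0.6262, -0.2224, 0.0636]
tool_rot: [3.141, 0.35, -3.119]
force: [-17.1, 3.5, 29.4]
grip_width: 0.0197
clock: 60.15
position: [0.6269, -0.2224, 0.0628]
tool_rot: [-3.142, 0.35, -3.119]
force: [-21.4, 4.7, 38.9]
grip_width: 0.0207
clock: 60.4
position: [0.6281, -0.2228, 0.062]
tool_rot: [-3.141, 0.352, -3.119]
force: [-17.4, 4.2, 37.3]
grip_width: 0.0202
```

```bash
python3 -m handwheel '[[0,0,-0.08,0,0,0],[0,0,0,0,0,0]]'
python3 - <<'E'
from ov import *
f=bot.grab_frame("wrist"); cv2.imwrite("pics/as_w.png",f["pixels"])
s2=bot.grab_frame("side"); cv2.imwrite("pics/as_s.png",cv2.resize(s2["pixels"][190:320,290:430],None,fx=5,fy=5,interpolation=cv2.INTER_CUBIC))
E
```

```text
clock: 60.65
position: [0.6272, -0.2225, 0.0621]
tool_rot: [-3.141, 0.35, -3.119]
force: [0.3, -0.1, 3.4]
grip_width: 0.0201
```

View pics/as_w.png

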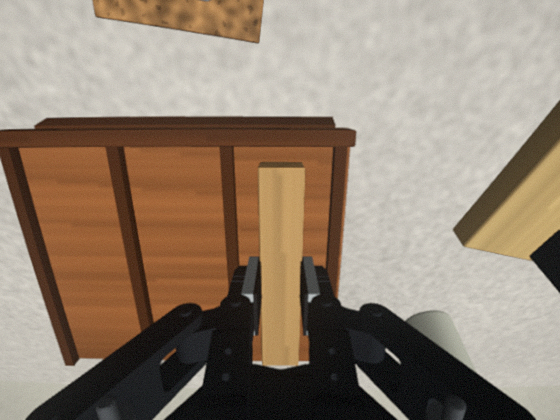

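View pics/as_s.png

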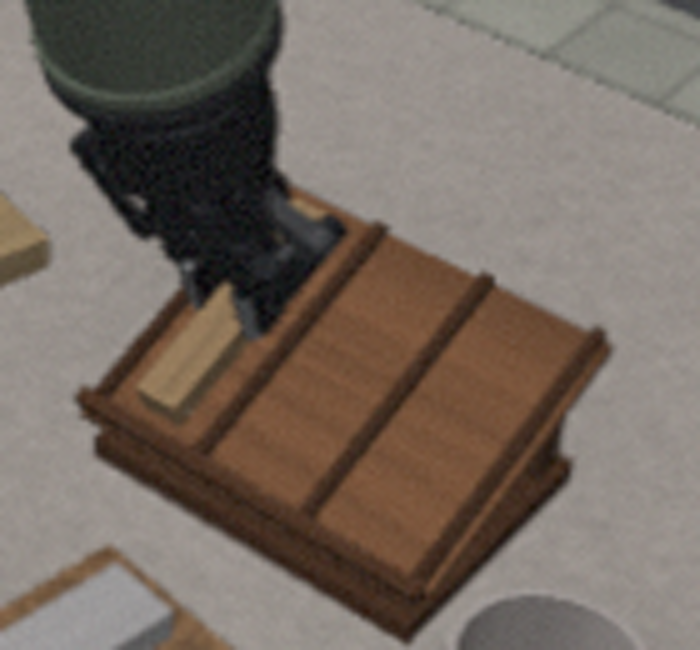

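```bash
python3 -m handwheel '[[0,0,0,0,0,0],[0,0,0,0,0,0],[0,0,0,0,0,0]]' -0.1
python3 -m handwheel '[[0,0,-0.4,0,0,0],[0,0,-1,0,0,0],[0,0,-1,0,0,0],[0,0,-1,0,0,0],[0,0,-1,0,0,0],[0,0,0,0,0,0]]' -0.1
python3 - <<'E'
from ov import *
f=bot.grab_frame("wrist"); cv2.imwrite("pics/at_w.png",f["pixels"])
s2=bot.grab_frame("side"); cv2.imwrite("pics/at_s.png",cv2.resize(s2["pixels"][190:320,290:430],None,fx=5,fy=5,interpolation=cv2.INTER_CUBIC))
E
```

```text
clock: 61.12
position: [0.6266, -0.2223, 0.0614]
tool_rot: [3.141, 0.349, -3.119]
force: [-0.9, 1.1, -0.7]
grip_width: 0.0473
clock: 61.88
position: [0.5893, -0.2237, 0.1674]
tool_rot: [-3.14, 0.352, -3.119]
force: [0.1, 1.3, -0.6]
grip_width: 0.0472
```

View pics/at_w.png

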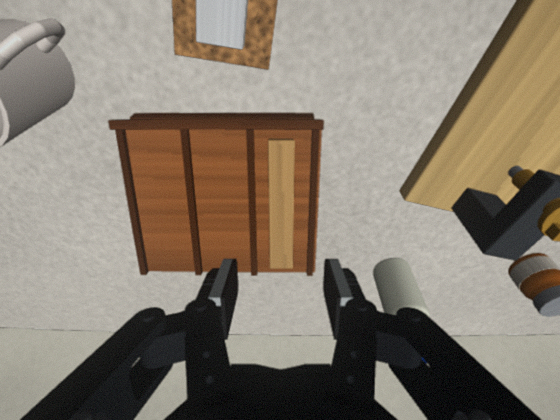

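View pics/at_s.png

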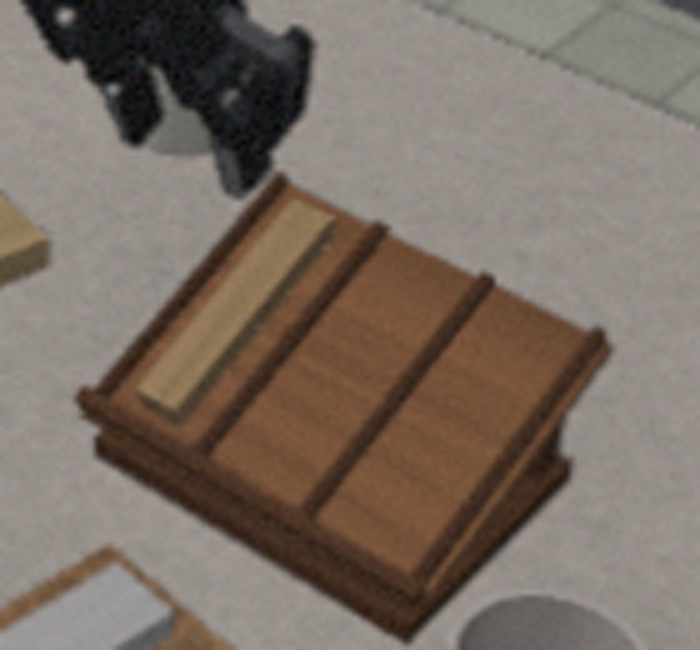

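```bash
python3 -m handwheel '[[0,0,-0.6,0,0.028,0],[0,0,-0.6,0,0.0278,0],[0.23,1,-0.4,0,0,0],[0.23,1,0,0,0,0],[0.23,1,0,0,0,0],[0.23,1,0,0,0,0],[0.23,1,0,0,0,0],[0.23,1,0,0,0,0]]' -1
python3 -m handwheel '[[0.23,1,0,0,0,0],[0.23,1,0,0,0,0],[0.23,1,0,0,0,0],[0.23,1,0,0,0,0],[0.23,1,0,0,0,0],[0.23,1,0,0,0,0],[0.23,1,0,0,0,0],[0.23,1,0,0,0,0]]'
python3 -m handwheel '[[0.23,1,0,0,0,0],[0.23,1,0,0,0,0],[0.23,1,0,0,0,0],[0.23,1,0,0,0,0],[0.23,1,0,0,0,0],[0.23,1,0,0,0,0],[0.23,1,0,0,0,0],[0.23,1,0,0,0,0.02]]'
cat > l13.py <<'E'
from ov import *
f=bot.grab_frame("wrist"); o=bot.observe()
print(o["position"],np.degrees(o["tool_rot"]),o["qpos"].round(2))
cv2.imwrite("pics/au.png",f["pixels"])
for a in bot.trace(f,"blank0"):
    p=back(f,a["point"],.01)[0]; print(round(a["score"],2),a["point"],p,a["region"].sum())
    if a["region"].sum()<300 or a["score"]<.3: continue
    for m in("blank","blankside"):
        v,q=fit([(f,a["region"])],MODEL[m],[p[0],p[1],-.1],0,yaws=[-.2,0.]); print("  ",m,np.round(v,4),np.degrees(v[2]),q,delta([v[0],v[1],.008]))
    x,y=map(int,a["point"]); cv2.imwrite("pics/av.png",cv2.resize(f["pixels"][max(y-60,0):y+60,max(x-60,0):x+60],None,fx=5,fy=5,interpolation=cv2.INTER_CUBIC))
    break
E
python3 l13.py
```

```text
clock: 62.98
position: [0.5432, -0.0731, 0.2026]
tool_rot: [3.141, 0.001, -3.118]
force: [1.0, -0.7, -0.2]
grip_width: 0.0855
clock: 63.98
position: [0.4926, 0.1257, 0.2027]
tool_rot: [3.141, 0.001, -3.118]
force: [-0.2, 0.6, -0.1]
grip_width: 0.0853
clock: 64.97
position: [0.4421, 0.3244, 0.2026]
tool_rot: [3.141, 0.002, 3.037]
force: [-0.6, 0.6, -0.1]
grip_width: 0.0852
[0.44072286 0.32792424 0.20245772] [1.79914831e+02 4.69927198e-02 1.73696015e+02] [-0.9   0.44  0.21  1.84 -0.12  0.87  0.82]
0.57 [332.1, 168.2] [0.42813831 0.38461244 0.01      ] 2191
   blank [ 0.434   0.3855 -0.0929] -5.321640744821157 0.9550852841992082 [0.5348687  2.32047503 7.77592868]
   blankside [ 0.4335  0.385  -0.1233] -7.062594284134705 0.8339690825135515 [0.55438552 2.30088604 7.77589483]
```

View pics/au.png

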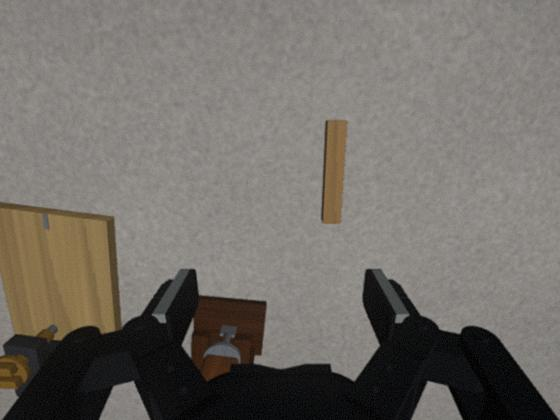

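View pics/av.png

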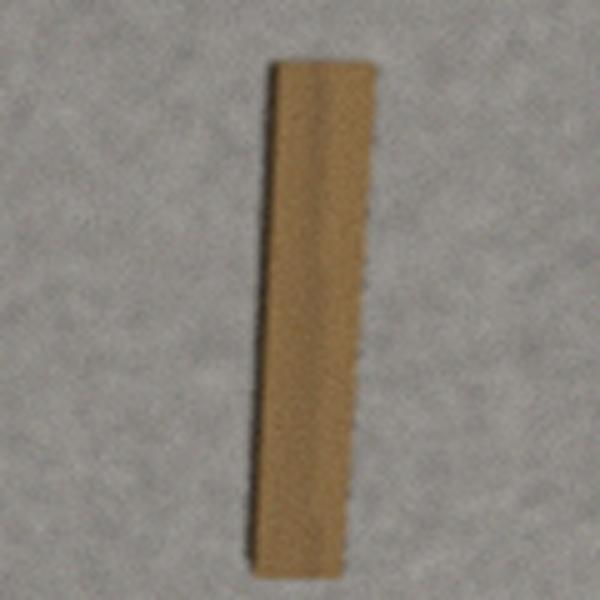

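```bash
python3 -m handwheel '[[0.25,1,0,0,0,0],[0.28,1,0.5,0,0,0],[0,0.34,1,0,0,0],[0,0,1,0,0,0],[0,0,1,0,0,0],[0,0,1,0,0,0],[0,0,0.5,0,0,0],[0,0,0,0,0,0]]' -1
python3 l13.py
```

```text
clock: 66.08
position: [0.4352, 0.3831, 0.0774]
tool_rot: [-3.141, 0.001, 3.039]
force: [0.3, -0.3, 0.1]
grip_width: 0.0856
[0.43564038 0.38336738 0.07831293] [1.79968752e+02 1.27031535e-01 1.74118646e+02] [-0.94  0.66  0.16  1.84 -0.16  0.65  0.79]
0.78 [285.0, 214.7] [0.4267742  0.38612808 0.01      ] 4412
   blank [ 0.4351  0.3857 -0.1035] -5.928995878600376 0.975202741009145 [0.04419794 0.07879646 2.83316536]
   blankside [ 0.4342  0.3859 -0.1086] -6.221263162464007 0.7456593608424146 [0.08220825 0.08356421 2.83306717]
```

View pics/au.png

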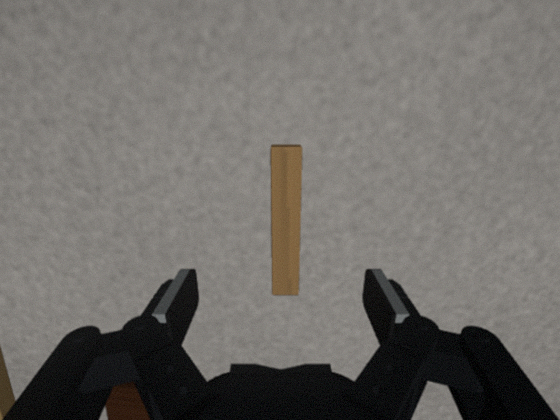

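```bash
python3 -m handwheel '[[0.04,0.1,1,0,0,0],[0,0,1,0,0,0],[0,0,0.6,0,0,0],[0,0,0.15,0,0,0],[0,0,0,0,0,0]]' -1
python3 -m handwheel '[[0,0,0,0,0,0],[0,0,0,0,0,0],[0,0,0,0,0,0],[0,0,0,0,0,0],[0,0,0,0,0,0],[0,0,0,0,0,0]]' 1 50
```

```text
clock: 66.8
position: [0.4354, 0.3861, 0.0102]
tool_rot: [3.14, 0.003, 3.039]
force: [0.4, 0.1, 0.4]
grip_width: 0.0853
clock: 67.55
position: [0.4351, 0.3861, 0.0101]
tool_rot: [3.14, 0.003, 3.039]
force: [-1.8, -2.0, 7.4]
grip_width: 0.0202
```

```bash
python3 -m handwheel '[[0,0,-0.5,0,0,0],[0,0,-1,0,0,0],[0,0,-1,0,0,0],[0,0,-1,0,0,0],[0,0,-1,0,0,0],[0,0,-1,0,0,0],[0,0,-1,0,0,-0.02],[0,0,-1,0,0,0]]'
python3 -m handwheel '[[-0.25,-1,0,0,0,0],[-0.25,-1,0,0,0,0],[-0.25,-1,0,0,0,0],[-0.25,-1,0,0,0,0],[-0.25,-1,0,0,0,0],[-0.25,-1,0,0,0,0],[-0.25,-1,0,0,0,0],[-0.25,-1,0,0,0,0]]'
python3 -m handwheel '[[-0.25,-1,0,0,0,0],[-0.25,-1,0,0,0,0],[-0.25,-1,0,0,0,0],[-0.25,-1,0,0,0,0],[-0.25,-1,0,0,0,0],[-0.25,-1,0,0,0,0],[-0.25,-1,0,0,0,0],[-0.25,-1,0,0,0,0]]'
python3 -m handwheel '[[-0.25,-1,0,0,0,0],[-0.25,-1,0,0,0,0],[-0.25,-1,0,0,0,0],[-0.25,-1,0,0,0,0],[-0.25,-1,0,0,0,0],[-0.25,-1,0,0,0,0],[-0.25,-1,0,0,0,0],[-0.25,-1,0,0,0,0]]'
python3 -m handwheel '[[-0.25,-1,0,0,0,0],[-0.25,-1,0,0,0,0],[0,0,0,0,-0.028,0],[0,0,0,0,-0.0276,0],[0,0,0,0,0,0]]'
python3 l12.py 0 .05 0 | tail -1
```

```text
clock: 68.55
position: [0.4346, 0.3856, 0.1988]
tool_rot: [3.141, 0.003, -3.117]
force: [0.0, 0.0, -0.3]
grip_width: 0.0201
clock: 69.55
position: [0.4893, 0.1861, 0.1979]
tool_rot: [3.141, 0.003, -3.119]
force: [-0.0, -0.4, -0.2]
grip_width: 0.0198
clock: 70.55
position: [0.5438, -0.0127, 0.1979]
tool_rot: [3.141, 0.003, -3.119]
force: [0.4, -0.9, -0.3]
grip_width: 0.0201
clock: 71.55
position: [0.5983, -0.2114, 0.1979]
tool_rot: [3.141, 0.003, -3.119]
force: [-0.1, 0.5, -1.6]
grip_width: 0.0202
clock: 72.18
position: [0.6091, -0.2616, 0.1977]
tool_rot: [3.141, 0.353, -3.122]
force: [0.7, -0.3, -0.8]
grip_width: 0.0199
target [ 0.6148 -0.2781  0.0975] pos [ 0.6091 -0.2616  0.1977] rot units [-0.0001  0.0006 -0.0006] shift now-axes [ 1.18 -0.67  3.83] shift after turn [ 1.17 -0.66  3.84] [ 0.7 -0.3 -0.8] [ 0.32  0.49  0.09  1.83 -0.36  0.53  2.27]
```

```bash
python3 -m handwheel '[[0.4,-0.22,0.9,0,0.0006,-0.0006],[0.4,-0.22,0.9,0,0,0],[0.37,-0.22,0.9,0,0,0],[0,0,0.8,0,0,0],[0,0,0,0,0,0]]'
python3 l12.py 0 .0105 0 | tail -1
python3 - <<'E'
from ov import *
f=bot.grab_frame("wrist"); cv2.imwrite("pics/aw_w.png",f["pixels"])
E
```

```text
clock: 72.8
position: [0.6153, -0.2758, 0.1039]
tool_rot: [3.141, 0.346, -3.114]
force: [-0.9, 0.3, 0.1]
grip_width: 0.0202
target [ 0.6283 -0.2778  0.0604] pos [ 0.6153 -0.2758  0.1039] rot units [ 0.0003 -0.0004  0.0006] shift now-axes [ 0.11 -0.09  1.81] shift after turn [ 0.11 -0.09  1.81] [-0.9  0.3  0.1] [ 0.4   0.64  0.    1.84 -0.41  0.37  2.37]
```

View pics/aw_w.png

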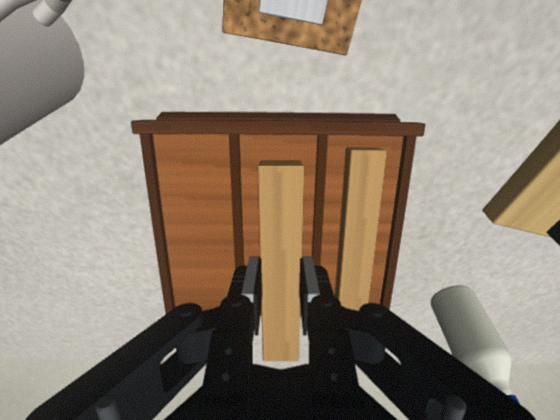

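```bash
python3 -m handwheel '[[0.05,-0.09,0.6,0,0,0],[0.05,0,0.5,0,0,0],[0,0,0.3,0,0,0],[0,0,0.1,0,0,0],[0,0,0,0,0,0]]'
python3 -m handwheel '[[0,0,0.05,0,0,0],[0,0,0,0,0,0]]'
python3 l12.py 0 .0105 0 | tail -1
```

```text
clock: 73.47
position: [0.6253, -0.2788, 0.0688]
tool_rot: [-3.141, 0.348, -3.115]
force: [0.5, -0.1, -1.4]
grip_width: 0.0199
clock: 73.72
position: [0.6258, -0.2788, 0.0679]
tool_rot: [-3.141, 0.348, -3.115]
force: [-0.2, 1.1, 0.1]
grip_width: 0.0197
target [ 0.6283 -0.2778  0.0604] pos [ 0.6258 -0.2788  0.0679] rot units [ 0.     -0.0001  0.0005] shift now-axes [0.01 0.04 0.32] shift after turn [0.01 0.04 0.32] [-0.2  1.1  0.1] [ 0.42  0.71 -0.02  1.83 -0.42  0.31  2.38]
```

```bash
python3 -m handwheel '[[0,0,0.08,0,0,0],[0,0,0,0,0,0]]'
python3 -m handwheel '[[0,0,0.05,0,0,0],[0,0,0,0,0,0]]'
```

```text
clock: 73.97
position: [0.6264, -0.2787, 0.0657]
tool_rot: [-3.141, 0.348, -3.115]
force: [-0.3, -1.1, -0.7]
grip_width: 0.0199
clock: 74.22
position: [0.6268, -0.2788, 0.0647]
tool_rot: [-3.141, 0.348, -3.115]
force: [-2.4, 0.6, 2.4]
grip_width: 0.02
```

Just touching (h ≈ 0.0147). Release with a partial opening.

```bash
python3 -m handwheel '[[0,0,0,0,0,0],[0,0,0,0,0,0],[0,0,0,0,0,0]]' 0
python3 -m handwheel '[[0,0,-0.4,0,0,0],[0,0,-1,0,0,0],[0,0,-1,0,0,0],[0,0,-1,0,0,0],[0,0,-1,0,0,0],[0,0,-1,0,0,0],[0.4,0,0,0,0.0278,0],[0.4,0,0,0,0.0278,0]]' 0
python3 -m handwheel '[[1,0.6,-0.3,0,0,0],[1,0.6,-0.3,0,0,0],[1,0.6,0,0,0,0],[0.5,0.6,0,0,0,0],[0,0.6,0,0,0,0],[0,0,0,0,0,0]]' -1
cat > l14.py <<'E'
from ov import *
f=bot.grab_frame("wrist"); s=bot.grab_frame("side");t=bot.grab_frame("top"); o=bot.observe()
print(o["position"],o["clock"])
cv2.imwrite("pics/ax_w.png",f["pixels"]);cv2.imwrite("pics/ax_s.png",s["pixels"])
cv2.imwrite("pics/ax_t.png",t["pixels"])
cv2.imwrite("pics/ax_s2.png",cv2.resize(s["pixels"][130:380,180:430],None,fx=2.4,fy=2.4,interpolation=cv2.INTER_CUBIC))
E
python3 l14.py
```

```text
clock: 74.6
position: [0.6268, -0.2787, 0.0646]
tool_rot: [-3.141, 0.348, -3.115]
force: [-0.2, -0.2, 0.4]
grip_width: 0.0425
clock: 75.6
position: [0.5608, -0.2812, 0.1886]
tool_rot: [-3.139, -0.005, -3.117]
force: [-0.3, 1.2, 0.7]
grip_width: 0.0424
clock: 76.35
position: [0.4729, -0.2066, 0.2019]
tool_rot: [-3.141, -0.0, -3.113]
force: [0.1, -0.3, 0.2]
grip_width: 0.0854
[ 0.47253183 -0.20807597  0.20147128] 76.5
```

View pics/ax_w.png

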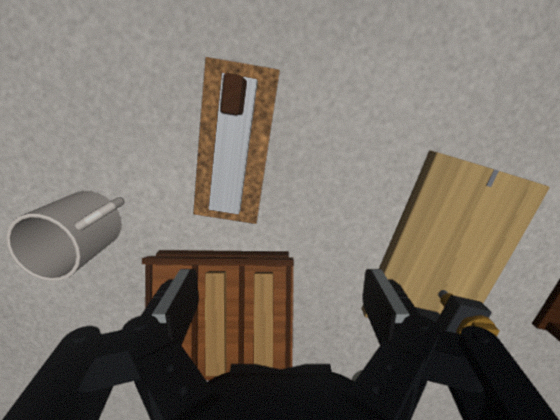

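View pics/ax_s2.png

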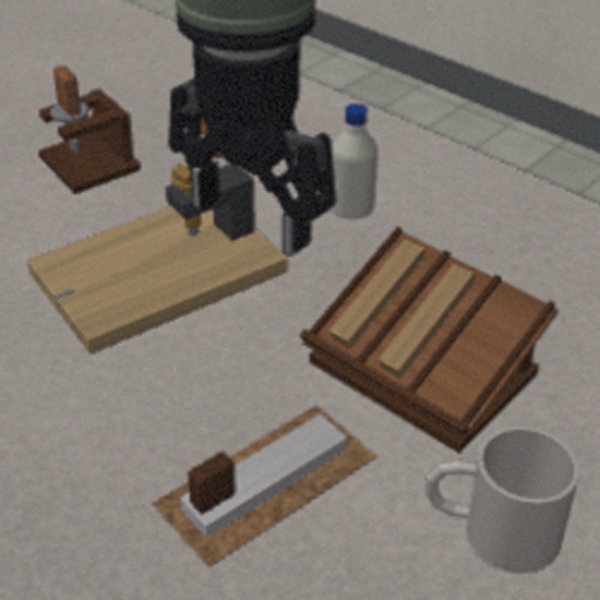

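View pics/ax_t.png

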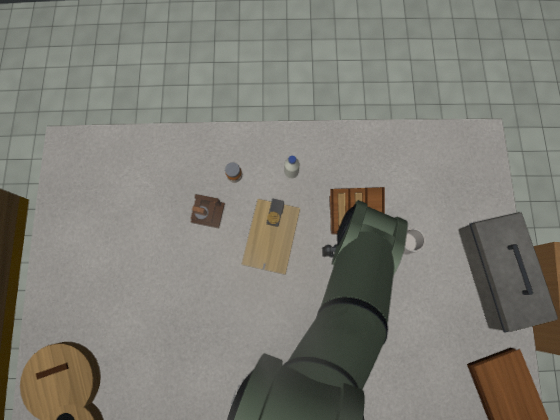

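Run:
```python
from ov import *
f=bot.grab_frame("wrist"); s=bot.grab_frame("side")
for n,c in(("w",f),("s",s)):
    rb=bot.trace(c,"block")[0]; rp=bot.trace(c,"pad")[0]; print(rb["score"],rp["score"])
    v,q=fit([(c,rb["region"])],MODEL["block"],[.432,-.2615,-.143],.002)
    w,k=fit([(c,rp["region"]|rb["region"])],MODEL["pad"]+[P+[0,0,.002] for P in MODEL["block"]],[.432,-.2615,-.143],0)
    print(n,v.round(4),round(q,3),w.round(4),round(k,3))
    R=Ro.from_euler('z',w[2]).as_matrix(); print("block in pad",(R.T@np.r_[v[:2]-w[:2],0]).round(4),np.degrees(v[2]-w[2]))
overlay(f,[(MODEL["pad"],w,0,(0,0,255)),(MODEL["block"],v,.002,(0,255,0))],(170,40,300,240),3,"pics/ay.png")
overlay(s,[(MODEL["pad"],w,0,(0,0,255)),(MODEL["block"],v,.002,(0,255,0))],(220,270,360,390),5,"pics/az.png")
```

```text
0.67 0.81
w [ 0.432  -0.2615 -0.143 ] 0.0 [ 0.4303 -0.2645 -0.136 ] 0.3
block in pad [0.0013 0.0032 0.    ] -0.40161353620123413
0.96 0.68
s [ 0.4308 -0.2625 -0.1224] 0.952 [ 0.4319 -0.2625 -0.1319] 0.955
block in pad [-0.0011 -0.0001  0.    ] 0.5462222423778296
```

View pics/az.png

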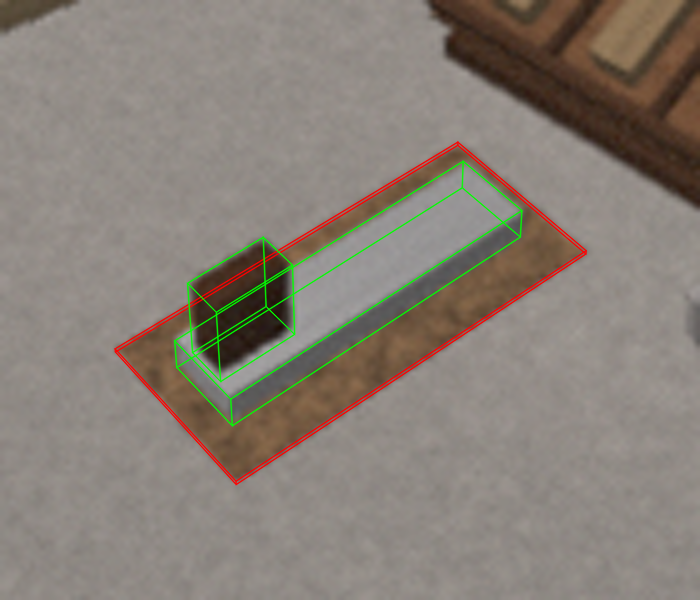

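Run:
```python
from workcell import bot
print(bot.job_done(), bot.observe()["clock"])
```

```text
the job is handed in; nothing more can be done
the job is handed in; nothing more can be done
```

The job is finished and handed in at about 77 s, inside the 210 s limit. The last images show everything in place and the robot touching nothing.

**What I did, in the order asked**
1. I slid the setting block under the stop with its mark below the nose and let go of it.
2. I turned the stop screw with the driver only, from about 1.95 rad to about 4.6 rad. This took two goes, because I lifted the driver out partway to check the angle.
3. I hung the driver back in its fork, drew the block out and set it upright on its pad.
4. I laid the two spruce blanks I could find in the middle bay and the +y bay. No third blank showed in any picture.

**Last checks**
- **Screw:** the image taken after the last turn gives about 4.58 rad, and the driver's final angle agrees at about 4.60. That corresponds to the nose pushed back about 1.45 to 1.5 mm. I did not measure the screw again afterwards, but nothing touched it.
- **Driver:** it hangs upright with its collar on both prongs.
- **Block on pad:** the side camera puts it within about 1 mm and 0.6° of centre. A wrist-camera fit of the block failed at the very end, so I went by the side view there.
- **Blanks:** both lie flat and along their bays.
- **Glue, mug and varnish:** not touched.

**Disagreements and a heavy touch**
- The wrist and fixed cameras disagreed by 2 to 5 mm across the jig. I went by how things sat relative to each other in the same picture, and by contact.
- The first blank was pressed onto the rack with about 40–45 N at the wrist before I backed off. It lies properly, but that was heavier than intended. The stated 40 N limit is for the arm or the gripper's body; this force went through the gripped blank.

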